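# Pack the spindles into the wash canister and lock its safety lid

### The job

Open the wash canister's safety lid (press it down and turn it anticlockwise, then lift it off) and set it upright on the cork disc. Pack all the shanked steel spindles, shanks up, into the canister as a hexagonal cluster, one in the middle and the rest standing round it on the floor of the pan. Then put the lid back and press and turn it clockwise until it is locked and has sprung up in its catches; leave the plain bushes and everything else on the bench where they are.

Things in the scene. Friction and masses are not known exactly. Their poses are not given: they have to be found in the camera images.
- can: round wash canister bolted to the bench between mat and cork disc. Origin: centre of its underside, z up; yaw varies. Flange 158 mm diameter, 6 mm thick. Open aluminium pan: inner diameter 94 mm, wall 3 mm, floor 6 mm and rim 40 mm above the bench: room for one spindle in the middle and six round it at about 31 mm
- spring_ring (a joint): sprung steel ring round the pan (104 to 117 mm diameter) that carries the lid's lower edge: 0 when free (its top 23 mm above the bench), negative when pressed down, -0.013 at most; about 5 N at 0, 7 N with the lid locked, 13 N at the bottom
- lid: tall aluminium bell lid, 0.2 to 0.3 kg: 114 mm outer, 108 mm inner diameter, 95 mm high, open below; goes outside the pan wall with 4 mm play all round. Origin: centre of its lower edge, z up. Two lugs at the lower edge stick out along its +x and -x to radius 69 mm, 12 mm wide, 9 mm high; alike after a half turn. Starts locked: 20 mm above can's origin, yaw -0.75 rad in can's frame
- lid_grip (a point): middle of the black bar grip on the lid, on its axis, 112 mm above its lower edge; the bar is 64 mm long along the lid's x, 14 mm wide, 30 mm high (95 to 125 mm above the lower edge)
- lug_a (a point): lug of the lid, 63 mm from the axis along its +x, mid height (4.5 mm above the lower edge)
- lug_b (a point): the other lug, 63 mm from the axis along -x, mid height
- catch_a (a point): where one lug (either) sits when locked: 63 mm from can's axis at -0.75 rad, 24.5 mm above the bench, under the catch's roof (34 mm high, radius 61 to 76 mm). The lid goes on and off straight at yaw 0 (-0.15 to +0.2) in can's frame, resting on the ring 22 to 23 mm up; clockwise from above locks, end stop near -0.85 rad
- catch_b (a point): where the other lug sits, across from catch_a. In each catch a lip 5 mm deep bars the lug's way between yaw -0.35 and -0.65 rad: it passes only while the lid is pressed 5 mm or more below its locked height (7 mm is good, 10 mm the most). Let go past the lip at -0.75, the lid springs up 20 mm above can's origin and stays locked
- mat: black rubber mat 240 x 240 mm, 1 mm, lying left or right of the canister, on which the spindles start. Origin: its centre. Things stand on it at bench height (z = 0)
- pad: thin round cork disc 160 mm diameter, on the other side of the canister, clear for the lid. Origin: its centre. Things stand on it at bench height (z = 0)
- spindle1: turned steel spindle: body 28 mm diameter, 45 mm tall (lowest 3 mm 25 mm wide), above it a coaxial shank 10 mm diameter, 45 mm long; 90 mm in all, 0.18 to 0.28 kg. Stands shank up on the rubber mat at the start. Origin: centre of the underside, z along the axis. 5 to 7 of the seven are present; None if absent
- spindle2: turned steel spindle: body 28 mm diameter, 45 mm tall (lowest 3 mm 25 mm wide), above it a coaxial shank 10 mm diameter, 45 mm long; 90 mm in all, 0.18 to 0.28 kg. Stands shank up on the rubber mat at the start. Origin: centre of the underside, z along the axis. 5 to 7 of the seven are present; None if absent
- spindle3: turned steel spindle: body 28 mm diameter, 45 mm tall (lowest 3 mm 25 mm wide), above it a coaxial shank 10 mm diameter, 45 mm long; 90 mm in all, 0.18 to 0.28 kg. Stands shank up on the rubber mat at the start. Origin: centre of the underside, z along the axis. 5 to 7 of the seven are present; None if absent
- spindle4: turned steel spindle: body 28 mm diameter, 45 mm tall (lowest 3 mm 25 mm wide), above it a coaxial shank 10 mm diameter, 45 mm long; 90 mm in all, 0.18 to 0.28 kg. Stands shank up on the rubber mat at the start. Origin: centre of the underside, z along the axis. 5 to 7 of the seven are present; None if absent
- spindle5: turned steel spindle: body 28 mm diameter, 45 mm tall (lowest 3 mm 25 mm wide), above it a coaxial shank 10 mm diameter, 45 mm long; 90 mm in all, 0.18 to 0.28 kg. Stands shank up on the rubber mat at the start. Origin: centre of the underside, z along the axis. 5 to 7 of the seven are present; None if absent
- spindle6: turned steel spindle: body 28 mm diameter, 45 mm tall (lowest 3 mm 25 mm wide), above it a coaxial shank 10 mm diameter, 45 mm long; 90 mm in all, 0.18 to 0.28 kg. Stands shank up on the rubber mat at the start. Origin: centre of the underside, z along the axis. 5 to 7 of the seven are present; None if absent
- spindle7: turned steel spindle: body 28 mm diameter, 45 mm tall (lowest 3 mm 25 mm wide), above it a coaxial shank 10 mm diameter, 45 mm long; 90 mm in all, 0.18 to 0.28 kg. Stands shank up on the rubber mat at the start. Origin: centre of the underside, z along the axis. 5 to 7 of the seven are present; None if absent
- bush1: plain steel bush (short thick tube without a shank), 34 mm diameter, 32 mm tall, standing among the spindles on the mat; not to be packed. Origin: centre of the underside at the start
- bush2: plain steel bush (short thick tube without a shank), 34 mm diameter, 32 mm tall, standing among the spindles on the mat; not to be packed. Origin: centre of the underside at the start
- oil_bottle: white oil bottle, 48 mm diameter, 130 mm tall, behind the canister; stays. Origin: centre of the underside
- hammer: hammer lying behind the canister; stays. Origin on its handle
- screwdriver: screwdriver lying at the right, near side; stays
- parts_tray: dark steel open tray 120 x 160 x 35 mm at the left, far side; stays
- brush: brush lying at the left, near side; stays
There are look-alikes about, which are no part of the job. What is shaped like the spindle3 but purple is not meant. What is shaped like the spindle2 but red is not meant.

How it is judged:
By the outcome, as a careful person would: the job done as asked, in the order asked, and still so for the second after the job is handed in, with the robot touching nothing.
Of spindle1, spindle2, spindle3, spindle4, spindle5, spindle6, spindle7 only 5 to 7 are there at a start; the rules pass over those that are not, and their reading is None.
At some moment in a run one of lid may be knocked a few centimetres aside while the robot is not near it.
It also fails if it takes over 210 s, if anything falls off the work surface, if the arm or the gripper's body presses on something with over 40 N, if the wrist force passes 120 N, or if a joint passes its speed limit or range.

### The arm

A 6-joint arm with a two-finger parallel gripper is mounted at the origin on the work surface. World frame = base frame: x ahead of the robot, y to its left, z up, the work surface at z = 0. Lengths are in mm, angles in rad, forces in N, time in s.
With the tool pointing down it reaches from about 425 to 950 mm from the base axis. Payload 14.7 kg.
Tool frame: the origin (TCP) lies midway between the tips of the shut fingers; the grasp point (between the pads) lies grip_depth behind it (grip_depth is the distance from the TCP to the grasp point, in mm); z points along the fingers, y is the line along which they close (so a half turn about z gives the same grasp; the last joint's range is limited). The gripper opens to 85 mm and grips with 20 to 120 N. Pads are 22 mm wide; open, the fingers measure 114 mm over their backs; the gripper's body (76 mm by 85 mm) begins 54 mm behind the grasp point. The pads swing forward as they close: fully open they stand 13 mm farther back than shut.
Start: joints at [-1.176, 0.48, 1.596, -0, 1.065, -0.047], TCP at [277.933, -587.576, 231.297] pointing down, gripper open.
Joint ranges: [-2.75, 2.75], [-0.82, 2.05], [0.23, 2.67], [-1.56, 4.7], [0.09, 2.69], [-2.92, 2.92]. Speed limits (rad/s): [1.89, 1.89, 2.39, 3.01, 3.01, 3.01].

### API

Orientations are given as a rotation vector (axis times angle).
In Python, from station import * gives the robot as it stands.
- The arm moves only by the tool move_arm, never from a script. Its argument "targets" is a list of rows, each a list of 3 entries, a list of its own where there are three numbers: the finger opening in cm, from 0 to 8.54, then the shift along the tool's x, y, z in cm, then the turn about the tool's z in units of 5 degrees (1.0 is 5 degrees). In form: [[claw, [dx, dy, dz], yaw], ...]. A call has 1 to 12 rows; each row shifts and turns the commanded pose from where the row before left it, along the tool's axes as they then stand; what a row does not reach is not made up. A row lasts 1/12 s, in which the tool goes at most 41.7 mm and 7.16 degrees, less where a joint would pass 70% of its speed; a pose out of reach is approached as far as the arm can. A call with a gripper value outside its range is refused whole. The fingers move at their own pace and stop on an object; the grip force is fixed at half the most. Time passes only in rows, so rows that do not move let the fingers close. It gives the time, the measured TCP pose, the force, the opening and the grip force at its end, in the units of the state.
- observe(): the state, without advancing time (a new reading comes with each control period).
- snapshot(name): name is "side" or "top"; returns a dict with "pixels" (420x560x3 uint8, red, green, blue), "mtx" (3x3 intrinsics, pixels), "k1" (the pictures are not rectified: a ray, as slopes to the right and down, at radius r is drawn at 1 + k1 r^2 times it, then the intrinsics apply), "R" (3x3) and "t" (3): a world point X has camera coordinates R X + t. Camera axes: x right, y down, z forward; pixel columns grow to the right and rows downward; lengths in mm; the calibration is good to about 2 mm. A picture is of the moment at which its call begins. There is no depth.
- job_done(): hands the job in; it is judged then, once.
The state is a dict: "clock": time; "joint_pos": joint angles; "qvel": joint speeds; "tau": joint torques, N m; "eef_pos": TCP position; "tool_rot": TCP orientation; "force": force on the tool from outside, world axes, zero at the start; "torque": the same for the moment, N m; "opening": finger opening in mm; "grip_force": force on a finger pad.
Only numpy, scipy, OpenCV 4.12 (cv2) and the standard library are available. Lean on these libraries where they do the work, as an engineer would, in place of code of your own. Each camera call takes 0.05 s, during which the arm holds its last target. There are 200 camera calls.

## Working session

There is one attempt and no reset: what is moved stays moved. The work goes in short steps, Python scripts to look and compute and a tool call to move; the robot and the scene stay as the last step left them, time stands still between calls to the robot, and variables do not carry over. Pictures are saved under pics/ and viewed, at most 14 in all, crops included, and the job is handed in when it is done.

Besides the shell and the picture viewer there is one more tool, called after "Call:" as a command line: name --argument value ..., lists and objects as JSON in quotes. move_arm: Moves the arm, as the interface text tells. Its arguments: {"type":"object","properties":{"targets":{"type":"array"}},"required":["targets"]}

```bash
mkdir -p pics; ls
python3 - <<'E'
from station import *
import cv2,numpy as np
for n in("top","side"):
    s=snapshot(n); cv2.imwrite(f"pics/{n}0.png",cv2.resize(s["pixels"][:,:,::-1],(800,600),interpolation=cv2.INTER_CUBIC)); np.savez(f"{n}0.npz",**s)
    print(n,s["mtx"],s["k1"],s["R"],s["t"])
o=observe(); print(o)
E
```

```text
pics
top [[410.06883661   0.         278.88276999]
 [  0.         410.06883661 210.81853478]
 [  0.           0.           1.        ]] -0.06584612390463737 [[-0.02186997 -0.99958141  0.01893957]
 [-0.99203569  0.01934662 -0.12446242]
 [ 0.12404391 -0.02151072 -0.99204355]] [  12.39664854  562.12071798 1212.11097026]
side [[429.3432062    0.         275.21063937]
 [  0.         429.3432062  207.4174869 ]
 [  0.           0.           1.        ]] 0.031324995373079506 [[ 0.99837324 -0.05397951 -0.01835993]
 [-0.044671   -0.54043322 -0.84020024]
 [ 0.03543129  0.83965359 -0.54196538]] [-547.13970591  113.71829763 1255.06592703]
{'clock': 0.1, 'joint_pos': array([-1.17558616e+00,  4.80807426e-01,  1.59677259e+00, -6.42918568e-06,
        1.06509092e+00, -4.66016637e-02]), 'qvel': array([-1.72766750e-03, -5.63786426e-05, -1.27000470e-03, -4.56807002e-04,
       -2.35640945e-03, -1.44022619e-04]), 'tau': array([ 1.68829025e-03, -9.52256155e+01, -4.31039321e+01, -3.47200046e-05,
        5.20721413e-03,  7.89179376e-05]), 'eef_pos': array([ 277.80841192, -587.25858818,  230.72597066]), 'tool_rot': array([-3.06421364e+00, -6.88138019e-01,  3.02335016e-04]), 'force': array([ 0.70267945,  0.25910776, -0.66679536]), 'torque': array([0.01930639, 0.01265746, 0.03883156]), 'grip_force': 0.0, 'opening': 85.14173477735505}
```

View pics/top0.png

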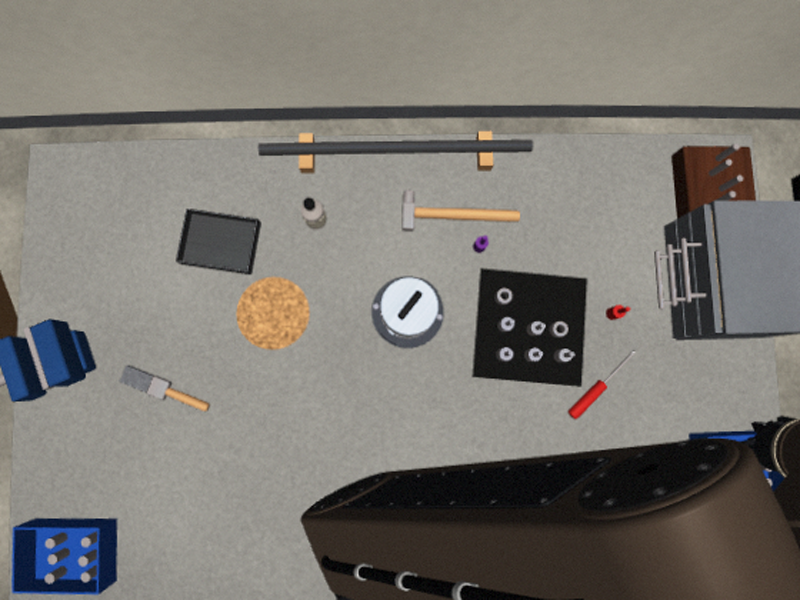

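View pics/side0.png

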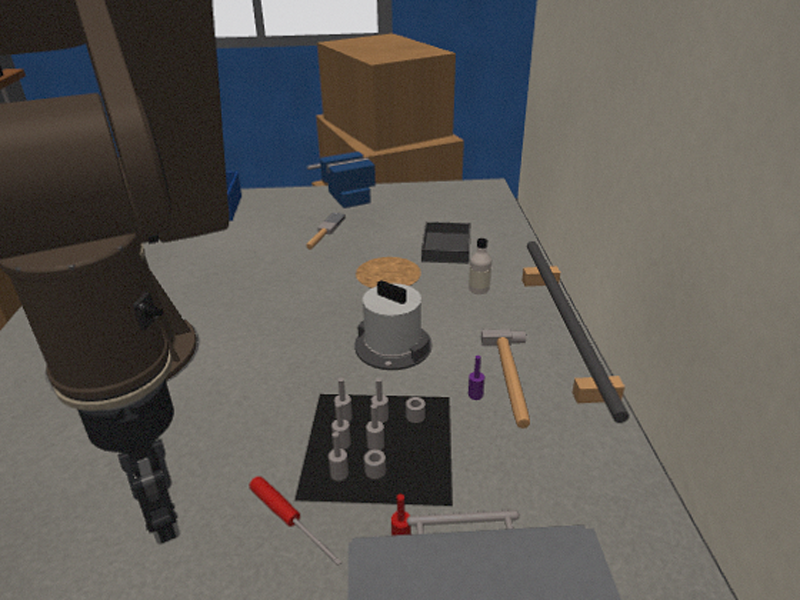

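```bash
cat > h.py <<'E'
import cv2,numpy as np
from scipy.spatial.transform import Rotation as Ro
from station import *
def ray(s,uv):
    uv=np.atleast_2d(np.array(uv,float)); K=s["mtx"]; d=(uv-K[:2,2])/np.array([K[0,0],K[1,1]])
    u=d.copy()
    for _ in range(20): u=d/(1+float(s["k1"])*(u**2).sum(1,keepdims=True))
    R=s["R"]; return -R.T@s["t"],np.c_[u,np.ones(len(u))]@R
def plane(s,uv,z):
    c,d=ray(s,uv); return c+d*((z-c[2])/d[:,2])[:,None]
def proj(s,X):
    X=np.atleast_2d(np.array(X,float))@s["R"].T+s["t"]; u=X[:,:2]/X[:,2:]
    u=u*(1+float(s["k1"])*(u**2).sum(1,keepdims=True)); return u@s["mtx"][:2,:2].T+s["mtx"][:2,2]
def tri(s1,p1,s2,p2):
    A=[];b=[]
    for s,p in((s1,p1),(s2,p2)):
        c,d=ray(s,p); d=d[0]/np.linalg.norm(d[0]); P=np.eye(3)-np.outer(d,d); A.append(P);b.append(P@c)
    A=np.vstack(A);b=np.hstack(b); x=np.linalg.lstsq(A,b,rcond=None)[0]; return x,np.linalg.norm(A@x-b)
def st():
    o=observe(); R=Ro.from_rotvec(o["tool_rot"]).as_matrix(); return o,R,np.degrees(np.arctan2(R[1,0],R[0,0]))
def plan(p,ydir=None):
    """world target of TCP (mm), wanted line of tool y (deg, mod 180): prints tool-frame shift (cm) and yaw units (turn last)"""
    o,R,a=st(); d=R.T@(np.array(p)-o["eef_pos"])/10
    print("t %.1f"%o["clock"],"tcp",o["eef_pos"].round(1),"a %.1f j6 %.2f"%(a,o["joint_pos"][5]),"open %.1f"%o["opening"],"F",o["force"].round(1),"shift cm",d.round(2),end=" ")
    if ydir is not None:
        # tool y = a-90; turn +u lowers a
        t=((a-90-ydir)+90)%180-90; print("yaw units %.2f or %.2f"%(t/5,(t-np.sign(t)*180)/5),end="")
    print()
def blobs(m,amin):
    n,l,s,c=cv2.connectedComponentsWithStats(m.astype(np.uint8)); return [(c[i],s[i],l==i) for i in range(1,n) if s[i,4]>=amin]
E
python3 - <<'E'
from h import *
import station; print([n for n in dir(station) if not n.startswith('_')]); print(getattr(station,'grip_depth',None))
T=dict(np.load("top0.npz"));S=dict(np.load("side0.npz"))
print("camtop",(-T["R"].T@T["t"]).round(),"side",(-S["R"].T@S["t"]).round())
g=cv2.cvtColor(T["pixels"],cv2.COLOR_RGB2GRAY); hsv=cv2.cvtColor(T["pixels"],cv2.COLOR_RGB2HSV)
roi=np.zeros_like(g,bool); roi[185:250,255:318]=1
for c,s,m in blobs((g>170)&roi,60):
    cn=max(cv2.findContours(m.astype(np.uint8),0,1)[0],key=cv2.contourArea); e=cv2.fitEllipse(cv2.convexHull(cn)); print("lid",e,plane(T,e[0],115).round(1)); el=e
yy,xx=np.mgrid[:420,:560]; ins=np.hypot(xx-el[0][0],yy-el[0][1])<18
w=np.where(ins,np.clip(190-g.astype(float),0,150),0)*(ins)
w[w<60]=0; ys,xs=np.nonzero(w); P=plane(T,np.c_[xs,ys],145)[:,:2]; W=w[ys,xs]; c=(P*W[:,None]).sum(0)/W.sum(); ev,V=np.linalg.eigh(((P-c)*W[:,None]).T@(P-c)); v=V[:,1]
print("bar",c.round(1),"yaw",np.degrees(np.arctan2(v[1],v[0])))
ck=cv2.inRange(hsv,(8,80,100),(25,255,255)); 
for c,s,m in blobs((ck>0)&(xx<225)&(xx>155)&(yy>185)&(yy<250),500): print("pad",c,plane(T,c,1).round(1),s[4])
roi=(xx>330)&(xx<412)&(yy>188)&(yy<270)
for c,s,m in blobs((g>95)&roi&(hsv[...,1]<90),15): print("mat",c.round(2),s,plane(T,c,45).round(1))
a=T["pixels"][180:275,250:415,::-1]; b=S["pixels"][190:345,200:345,::-1]
cv2.imwrite("pics/c1.png",cv2.resize(a,None,fx=4.8,fy=4.8,interpolation=cv2.INTER_CUBIC)); cv2.imwrite("pics/c2.png",cv2.resize(b,None,fx=3.8,fy=3.8,interpolation=cv2.INTER_CUBIC))
E
```

```text
['IKError', 'grip_depth', 'job_done', 'observe', 'snapshot']
18.700000000000003
camtop [ 408.   28. 1272.] side [  507. -1022.   766.]
lid ((286.1963806152344, 213.79530334472656), (39.44050216674805, 39.68280029296875), 117.45738983154297) [[543.3 -18.1 115. ]]
bar [541.6 -17.7] yaw 140.9388397857412
pad [190.55839058 218.82090285] [[546.8 275.6   1. ]] 2038
mat [332.31 211.59] [331 189   5  63 186] [[ 555.5 -160.7   45. ]]
mat [400.97 217.11] [355 189  57  81 415] [[ 534.4 -370.5   45. ]]
mat [352.54 206.67] [348 202  11  11  70] [[ 569.3 -223.    45. ]]
mat [354.88 226.34] [351 222   9  10  68] [[ 509.3 -227.5   45. ]]
mat [376.12 228.85] [372 225  10   9  66] [[ 500.3 -292.    45. ]]
mat [391.89 229.66] [387 225  11  11  70] [[ 496.8 -340.3   45. ]]
mat [353.97 247.45] [350 243   9  10  66] [[ 445.8 -222.    45. ]]
mat [374.16 247.86] [370 243  10  10  63] [[ 443.1 -283.2   45. ]]
mat [395.72 248.13] [391 244  12   9  67] [[ 440.7 -349.    45. ]]
mat [352.86 267.43] [331 264  62   6 207] [[ 386.4 -216.2   45. ]]
```

View pics/c1.png

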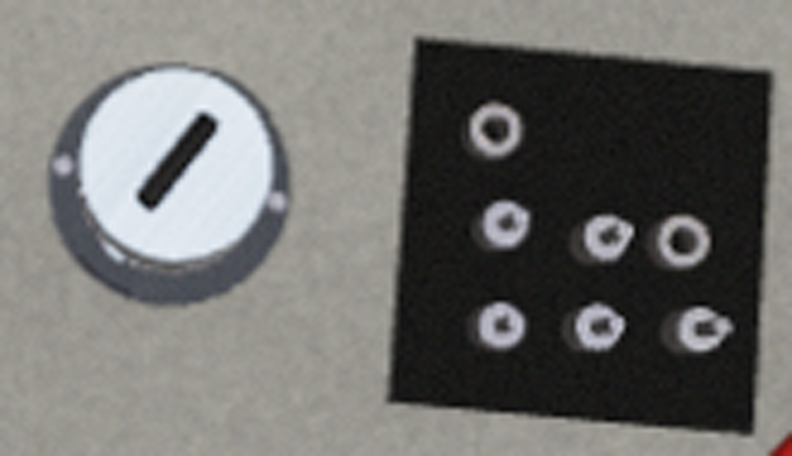

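View pics/c2.png

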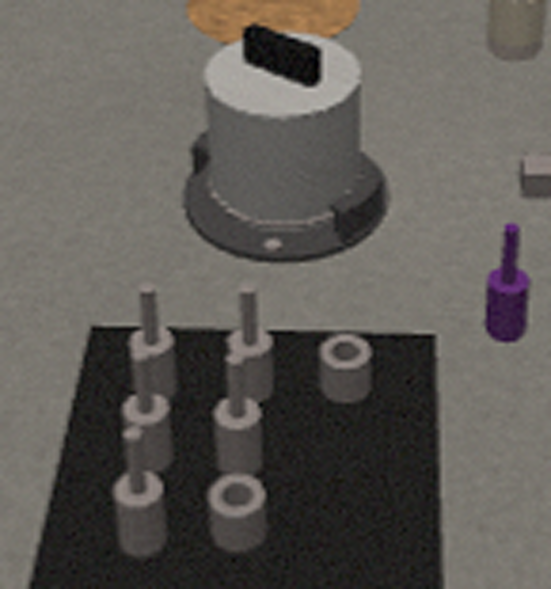

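Run:
```python
from h import *
T=dict(np.load("top0.npz"));S=dict(np.load("side0.npz"))
f=lambda x,y:(250+(x+.5)/4.8-.5,180+(y+.5)/4.8-.5)
k=lambda x,y:(200+(x+.5)/3.8-.5,190+(y+.5)/3.8-.5)
s1,s2=plane(T,[f(63,165),f(277,202)],6); print("screws",s1,s2,"mid",(s1+s2)/2)
# shank tops: top crop / side crop
for n,a,b in (("A",(508,221),(237,358)),("B",(613,236),(145,350)),):pass
tops={"near1":((503,323),(149,291)),"far1":((508,221),(248,291)),"near2":((606,325),(143,356)),"far2":((613,236),(237,358)),"near3":((715,327),(133,434))}
for n,(a,b) in tops.items(): x,e=tri(T,f(*a),S,k(*b)); print(n,x.round(1),round(e,1),"top-only z=90",plane(T,f(*a),90)[0].round(1))
print("catches", plane(S,[k(200,160),k(360,215)],30).round(0))
plan((542.5,-18,230),50.9)
```

```text
screws [556.9660196   50.54817239   6.        ] [530.12933244 -87.46375719   6.        ] mid [543.54767602 -18.4577924    6.        ]
near1 [ 447.7 -216.1   80. ] 2.0 top-only z=90 [ 446.  -214.1   90. ]
far1 [ 510.4 -221.8   80.6] 2.9 top-only z=90 [ 507.6 -219.9   90. ]
near2 [ 445.1 -278.7   82.2] 2.3 top-only z=90 [ 443.3 -276.8   90. ]
far2 [ 500.7 -285.6   82.8] 4.3 top-only z=90 [ 497.1 -283.8   90. ]
near3 [ 441.6 -345.3   84.4] 1.4 top-only z=90 [ 440.5 -343.6   90. ]
catches [[481.  -7.  30.]
 [597. -84.  30.]]
t 0.1 tcp [ 277.8 -587.3  230.7] a 25.3 j6 -0.05 open 85.1 F [ 0.7  0.3 -0.7] shift cm [ 48.27 -40.14   0.12] yaw units 12.88 or -23.12
```

Call:
move_arm --targets '[[8.5,[2.41,-2.0,0],0],[8.5,[2.41,-2.0,0],0],[8.5,[2.41,-2.0,0],0],[8.5,[2.41,-2.0,0],0],[8.5,[2.41,-2.0,0],0],[8.5,[2.41,-2.0,0],0],[8.5,[2.41,-2.0,0],0],[8.5,[2.41,-2.0,0],0],[8.5,[2.41,-2.0,0],0],[8.5,[2.41,-2.0,0],0],[8.5,[2.41,-2.0,0],0],[8.5,[2.41,-2.0,0],0]]'

```text
clock: 1.1
eef_pos: [437.0, -245.4, 231.2]
tool_rot: [-3.065, -0.688, 0.0]
force: [0.4, -0.1, 0.4]
opening: 85.2
grip_force: 0.0
```

Call:
move_arm --targets '[[8.5,[2.41,-2.0,0],0],[8.5,[2.41,-2.0,0],0],[8.5,[2.41,-2.0,0],0],[8.5,[2.41,-2.0,0],0],[8.5,[2.41,-2.0,0],0],[8.5,[2.41,-2.0,0],0],[8.5,[2.41,-2.0,0],0],[8.5,[2.41,-2.0,0],0],[8.5,[0,0,0],1.29],[8.5,[0,0,0],1.29],[8.5,[0,0,0],1.29],[8.5,[0,0,0],1.29]]'

```text
clock: 2.1
eef_pos: [542.4, -19.5, 231.0]
tool_rot: [-3.141, 0.021, 0.001]
force: [-0.3, -0.4, -0.5]
opening: 85.1
grip_force: 0.0
```

Call:
move_arm --targets '[[8.5,[0,0,0],1.29],[8.5,[0,0,0],1.29],[8.5,[0,0,0],1.29],[8.5,[0,0,0],1.29],[8.5,[0,0,0],1.29],[8.5,[0,0,0],1.29],[8.5,[0,0,0],0],[8.5,[0,0,0],0]]'

```text
clock: 2.77
eef_pos: [542.5, -19.9, 231.1]
tool_rot: [2.961, -1.048, -0.001]
force: [-0.4, -1.0, 0.1]
opening: 85.3
grip_force: 0.0
```

Run:
```python
from h import *
plan((543,-18.2,119),50.9)
```

```text
t 2.8 tcp [542.5 -19.9 231.1] a -39.0 j6 2.16 open 85.3 F [-0.4 -1.   0.1] shift cm [-0.06 -0.17 11.21] yaw units 0.02 or -35.98
```

Call:
move_arm --targets '[[4.5,[-0.06,-0.17,1.4],0],[4.5,[0,0,1.4],0],[4.5,[0,0,1.4],0],[4.5,[0,0,1.4],0],[4.5,[0,0,1.4],0],[4.5,[0,0,1.4],0],[4.5,[0,0,1.4],0],[4.5,[0,0,1.4],0],[4.5,[0,0,0],0],[0.5,[0,0,0],0],[0.5,[0,0,0],0],[0.5,[0,0,0],0]]'

```text
clock: 3.77
eef_pos: [543.9, -18.2, 120.3]
tool_rot: [-2.96, 1.052, -0.002]
force: [-0.6, 2.7, 3.4]
opening: 12.8
grip_force: 62.5
```

Call:
move_arm --targets '[[0.5,[0,0,0],0],[0.5,[0,0,0],0],[0.5,[0,0,0],0],[0.5,[0,0,0],0],[0.5,[0,0,0],0],[0.5,[0,0,0],0]]'

```text
clock: 4.27
eef_pos: [543.7, -18.2, 119.5]
tool_rot: [-2.959, 1.053, -0.001]
force: [2.6, 3.2, 4.2]
opening: 12.7
grip_force: 62.6
```

Run:
```python
from h import *
plan((543,-18.2,119),50.9); o=observe(); print(o["torque"],o["grip_force"])
```

```text
t 4.3 tcp [543.7 -18.2 119.5] a -39.2 j6 2.17 open 12.7 F [2.6 3.2 4.2] shift cm [-0.05  0.04  0.05] yaw units -0.02 or 35.98
[ 0.46692173 -0.45374249  0.09875853] 62.596482038497925
```

Call:
move_arm --targets '[[0.5,[0,0,0.2],0],[0.5,[0,0,0.2],0],[0.5,[0,0,0.2],0],[0.5,[0,0,0.2],0],[0.5,[0,0,0],0],[0.5,[0,0,0],0],[0.5,[0,0,0],0]]'

```text
clock: 4.85
eef_pos: [543.7, -18.2, 111.6]
tool_rot: [-2.959, 1.053, -0.001]
force: [1.1, 2.6, 9.4]
opening: 12.9
grip_force: 63.3
```

Call:
move_arm --targets '[[0.5,[0,0,0],-0.8],[0.5,[0,0,0],-0.8],[0.5,[0,0,0],-0.8],[0.5,[0,0,0],-0.8],[0.5,[0,0,0],-0.8],[0.5,[0,0,0],-0.8],[0.5,[0,0,0],-0.8],[0.5,[0,0,0],-0.8],[0.5,[0,0,0],-0.8],[0.5,[0,0,0],-0.8],[0.5,[0,0,0],-0.8],[0.5,[0,0,0],0]]'

```text
clock: 5.85
eef_pos: [543.4, -18.4, 111.6]
tool_rot: [3.138, 0.139, 0.001]
force: [0.2, 0.5, 8.9]
opening: 13.3
grip_force: 63.3
```

Run:
```python
from h import *
plan((543,-18.2,119),50.9+43); o=observe(); print(o["torque"],o["grip_force"])
```

```text
t 5.8 tcp [543.4 -18.4 111.6] a 5.1 j6 1.39 open 13.3 F [0.2 0.5 8.9] shift cm [-0.04 -0.03 -0.74] yaw units 0.24 or -35.76
[-0.04535897 -0.05261342  0.00182818] 63.29394578933716
```

Call:
move_arm --targets '[[0.5,[0,0,-0.4],0],[0.5,[0,0,-0.6],0],[0.5,[0,0,-1],0],[0.5,[0,0,-1],0],[0.5,[0,0,-1],0],[0.5,[0,0,-1],0],[0.5,[0,0,-1],0],[0.5,[0,0,-1],0],[0.5,[0,0,-1],0],[0.5,[0,0,-1],0],[0.5,[0,0,0],0],[0.5,[0,0,0],0]]'

```text
clock: 6.85
eef_pos: [543.5, -18.2, 201.8]
tool_rot: [3.139, 0.132, 0.002]
force: [0.3, -0.5, -1.7]
opening: 13.0
grip_force: 61.7
```

Run:
```python
from h import *
plan((546.8,275.6,103),95)
s=snapshot("top"); np.savez("top1.npz",**s)
cv2.imwrite("pics/t1.png",cv2.resize(s["pixels"][100:330,140:420,::-1],None,fx=2.5,fy=2.5,interpolation=cv2.INTER_CUBIC))
```

```text
t 6.8 tcp [543.5 -18.2 201.8] a 4.8 j6 1.40 open 13.0 F [ 0.3 -0.5 -1.7] shift cm [  2.78 -29.25   9.88] yaw units -0.04 or 35.96
```

Call:
move_arm --targets '[[0.5,[0.28,-2.92,0],0],[0.5,[0.28,-2.92,0],0],[0.5,[0.28,-2.92,0],0],[0.5,[0.28,-2.92,0],0],[0.5,[0.28,-2.92,0],0],[0.5,[0.28,-2.92,0],0],[0.5,[0.28,-2.92,0],0],[0.5,[0.28,-2.92,0],0],[0.5,[0.28,-2.92,0],0],[0.5,[0.28,-2.92,0],0],[0.5,[0,0,1.5],0],[0.5,[0,0,1.5],0]]'

```text
clock: 7.9
eef_pos: [546.6, 277.0, 170.6]
tool_rot: [-3.138, -0.136, -0.001]
force: [-0.7, -0.1, -2.8]
opening: 12.9
grip_force: 61.6
```

Call:
move_arm --targets '[[0.5,[0,0,1.5],0],[0.5,[0,0,1.5],0],[0.5,[0,0,1.5],0],[0.5,[0,0,1.0],0],[0.5,[0,0,0.5],0],[0.5,[0,0,0.5],0],[0.5,[0,0,0.3],0],[0.5,[0,0,0.2],0],[0.5,[0,0,0.1],0],[0.5,[0,0,0],0],[0.5,[0,0,0],0]]'

```text
clock: 8.82
eef_pos: [546.9, 275.2, 100.7]
tool_rot: [-3.139, -0.132, -0.001]
force: [-0.4, -0.3, -2.8]
opening: 12.8
grip_force: 61.8
```

View pics/t1.png

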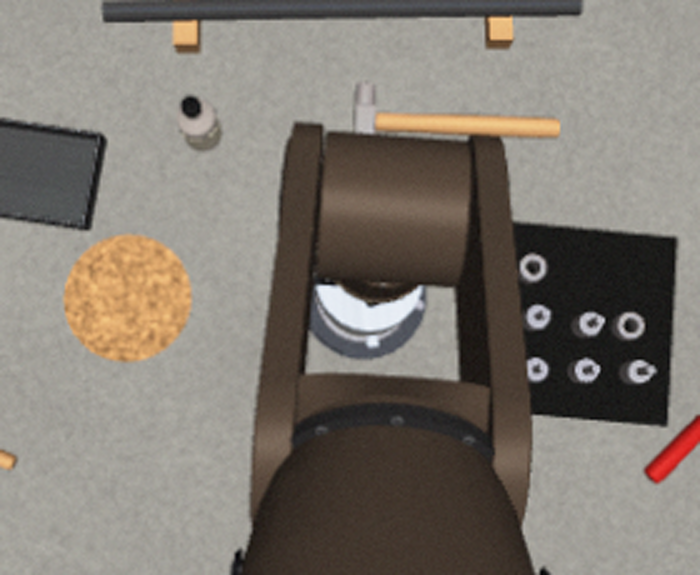

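The lid is off the ring and hanging in the gripper (near 365,310), and the cork disc at (128,298) is clear.

Call:
move_arm --targets '[[0.5,[0,0,0.1],0],[0.5,[0,0,0.1],0],[0.5,[0,0,0],0],[3.5,[0,0,0],0],[3.5,[0,0,0],0],[3.5,[0,0,0],0],[3.5,[0,0,-1],0],[3.5,[0,0,-2],0],[3.5,[0,0,-2],0],[3.5,[0,0,-2],0],[3.5,[0,0,-2],0],[3.5,[0,0,-2],0]]'

```text
clock: 9.82
eef_pos: [546.6, 275.1, 210.0]
tool_rot: [-3.139, -0.132, -0.0]
force: [0.5, 0.4, 1.1]
opening: 34.9
grip_force: 0.0
```

Run:
```python
from h import *
s=snapshot("top"); np.savez("top2.npz",**s);S=snapshot("side"); np.savez("side2.npz",**S)
a=cv2.resize(s["pixels"][180:275,150:415,::-1],None,fx=3,fy=3,interpolation=cv2.INTER_CUBIC)
b=cv2.resize(S["pixels"][165:265,225:325,::-1],None,fx=3,fy=3,interpolation=cv2.INTER_CUBIC)
o=np.zeros((600,800,3),np.uint8); o[:285,:795]=a; o[290:590,:300]=b; cv2.imwrite("pics/c3.png",o)
plan((500,-250,210))
```

```text
t 9.9 tcp [548.3 275.9 212.2] a 4.8 j6 1.90 open 34.7 F [1.1 0.  0.6] shift cm [-9.23 52.    0.09]
```

View pics/c3.png

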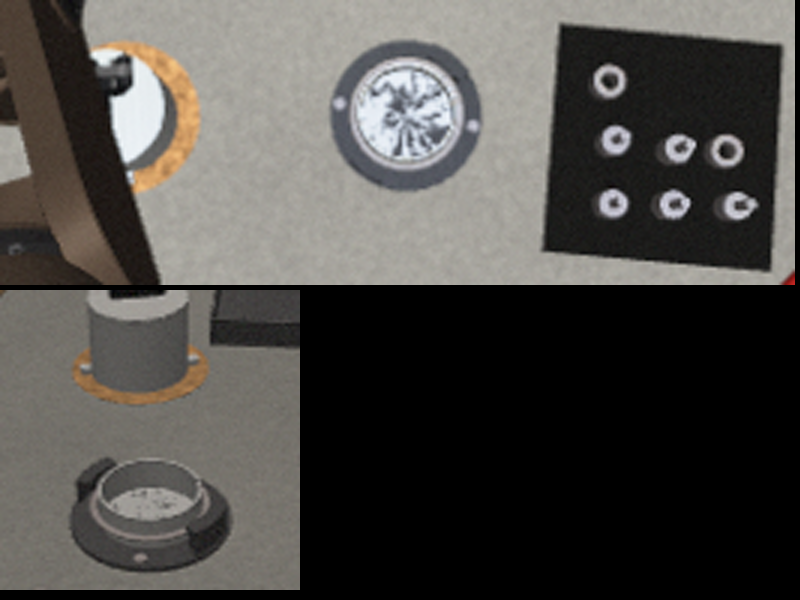

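```bash
cat > meas.py <<'E'
from h import *
from scipy.optimize import least_squares
def spind(T,seeds,z=45,r=14,th=120,skip=60):
    out=[]
    G=cv2.cvtColor(T["pixels"],cv2.COLOR_RGB2GRAY); k=8
    U=cv2.resize(G,None,fx=k,fy=k,interpolation=cv2.INTER_LINEAR)
    cam=(-T["R"].T@T["t"])[:2]
    for sd in seeds:
        u=proj(T,(*sd,z))[0]; m=np.zeros(U.shape,np.uint8); cv2.circle(m,tuple(int(v) for v in ((u+.5)*k)),int(9*k),255,-1)
        cs=cv2.findContours(((U>th)&(m>0)).astype(np.uint8),0,1)[0]; c=max(cs,key=cv2.contourArea)[:,0,:]
        P=plane(T,(c+.5)/k-.5,z)[:,:2]; q=np.array(sd,float)
        for _ in range(4):
            o=q-cam; d=P-q; ang=np.degrees(np.abs(np.angle(np.exp(1j*(np.arctan2(d[:,1],d[:,0])-np.arctan2(o[1],o[0]))))))
            s=least_squares(lambda v:np.hypot(*(P[ang>skip]-v[:2]).T)-v[2],[*q,r],loss="soft_l1"); q=s.x[:2]
        out.append([*q,s.x[2]])
    return np.array(out)
E
python3 - <<'E'
from meas import *
T=dict(np.load("top2.npz"));S=dict(np.load("side2.npz"))
sp=spind(T,[(446,-218),(509,-224),(443,-280),(500,-288),(441,-345)]); print("spindles",sp.round(1).tolist())
print("bushes",spind(T,[(569,-223),(497,-340)],32,17).round(1).tolist())
g=cv2.cvtColor(T["pixels"],cv2.COLOR_RGB2GRAY); yy,xx=np.mgrid[:420,:560]
k=8;U=cv2.resize(g,None,fx=k,fy=k,interpolation=cv2.INTER_LINEAR)
roi=np.zeros(U.shape,bool); roi[190*k:250*k,255*k:315*k]=1
c=max(cv2.findContours(((U<115)&roi).astype(np.uint8),0,1)[0],key=cv2.contourArea)
P=plane(T,(cv2.convexHull(c)[:,0]+.5)/k-.5,6)[:,:2]
s=least_squares(lambda v:np.hypot(*(P-v[:2]).T)-v[2],[543,-18,79],loss="soft_l1"); print("flange",s.x,np.abs(s.fun).max())
# rim: radial profile
for z,r0,r1 in((40,40,62),):
    for rr in range(r0,r1,1):
        th=np.linspace(0,2*np.pi,72,endpoint=False); X=np.c_[543.4+rr*np.cos(th),-18.4+rr*np.sin(th),np.full(72,z)]
        v=cv2.remap(g,*[a.astype(np.float32) for a in proj(T,X).T[:,:,None]],1)[:,0]; print(rr,v[::6].tolist())
I=cv2.resize(S["pixels"][:,:,::-1],None,fx=4,fy=4,interpolation=cv2.INTER_CUBIC)
for x,y,_ in sp:
    for z in(0,45,90): cv2.circle(I,tuple(int(v) for v in (proj(S,(x,y,z))[0]+.5)*4),3,(0,255,0),-1)
for a in np.arange(0,6.28,.15):
    for z,r,c in((40,47,(0,0,255)),(6,79,(255,255,0))): cv2.circle(I,tuple(int(v) for v in (proj(S,(543.4+r*np.cos(a),-18.4+r*np.sin(a),z))[0]+.5)*4),1,c,-1)
cv2.imwrite("pics/c4.png",I[820:1400,840:1380])
E
```

```text
spindles [[446.2, -221.6, 13.7], [509.5, -227.1, 13.9], [443.6, -282.8, 13.7], [499.8, -290.9, 13.6], [440.5, -347.6, 13.4]]
bushes [[571.3, -226.3, 16.1], [497.4, -343.8, 15.8]]
flange [543.0586099  -18.40442139  77.96718508] 1.9328501795174304
40 [213, 227, 110, 235, 226, 233, 203, 135, 95, 207, 150, 188]
41 [197, 223, 128, 235, 225, 232, 205, 137, 99, 213, 153, 174]
42 [182, 210, 140, 235, 225, 230, 207, 135, 106, 199, 144, 155]
43 [167, 180, 152, 236, 226, 227, 209, 129, 114, 179, 133, 140]
44 [153, 153, 163, 236, 223, 225, 211, 125, 131, 157, 126, 130]
45 [143, 134, 175, 237, 223, 221, 213, 149, 159, 158, 125, 146]
46 [164, 144, 185, 237, 224, 218, 216, 167, 189, 167, 155, 169]
47 [184, 161, 192, 235, 227, 213, 208, 181, 208, 176, 182, 193]
48 [203, 179, 201, 228, 219, 204, 193, 179, 196, 184, 203, 214]
49 [203, 193, 207, 221, 199, 193, 179, 171, 186, 192, 209, 212]
50 [202, 194, 205, 209, 180, 179, 169, 159, 177, 200, 206, 207]
51 [202, 195, 196, 192, 163, 169, 164, 153, 175, 202, 203, 201]
52 [191, 194, 191, 174, 162, 164, 158, 161, 178, 200, 199, 190]
53 [179, 186, 189, 166, 167, 164, 161, 171, 181, 198, 181, 177]
54 [168, 174, 182, 171, 177, 171, 169, 182, 181, 186, 162, 164]
55 [140, 160, 171, 176, 182, 178, 178, 184, 171, 166, 140, 148]
56 [113, 141, 156, 172, 177, 184, 175, 180, 159, 146, 116, 123]
57 [86, 123, 137, 152, 169, 180, 164, 169, 145, 128, 95, 102]
58 [83, 107, 119, 132, 158, 165, 152, 152, 125, 109, 76, 83]
59 [85, 94, 104, 117, 138, 148, 139, 133, 110, 92, 63, 79]
60 [87, 89, 91, 106, 119, 129, 122, 116, 97, 84, 65, 80]
61 [88, 89, 89, 96, 101, 114, 106, 102, 89, 85, 69, 82]
```

View pics/c4.png

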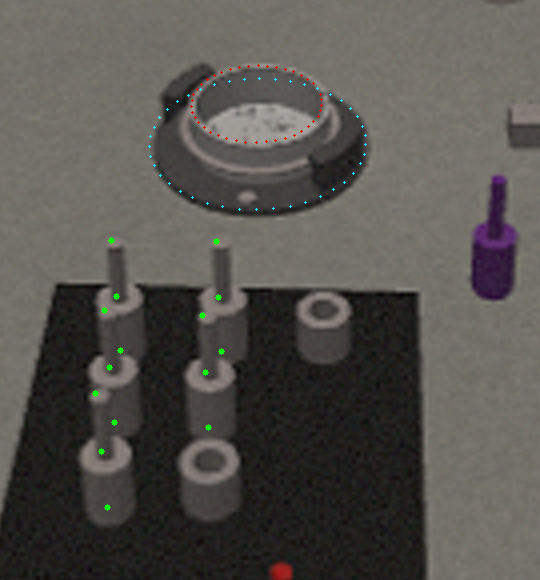

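Run:
```python
from h import *
plan((509.5,-227.1,172),90)
```

```text
t 9.9 tcp [548.3 275.9 212.2] a 4.8 j6 1.90 open 34.7 F [1.1 0.  0.6] shift cm [-8.11 49.8   3.9 ] yaw units 0.96 or -35.04
```

Call:
move_arm --targets '[[3,[-0.5,3.11,0],0],[3,[-0.5,3.11,0],0],[3,[-0.5,3.11,0],0],[3,[-0.5,3.11,0],0],[3,[-0.5,3.11,0],0],[3,[-0.5,3.11,0],0],[3,[-0.5,3.11,0],0],[3,[-0.5,3.11,0],0],[3,[-0.5,3.11,0],0],[3,[-0.5,3.11,0],0],[3,[-0.5,3.11,0],0],[3,[-0.5,3.11,0],0]]'

```text
clock: 10.92
eef_pos: [517.6, -103.3, 208.3]
tool_rot: [-3.139, -0.132, 0.0]
force: [0.7, -0.6, -0.9]
opening: 30.3
grip_force: 0.0
```

Call:
move_arm --targets '[[3,[-0.5,3.11,0],0],[3,[-0.5,3.11,0],0],[3,[-0.5,3.11,0.9],0],[3,[-0.5,3.11,0.9],0],[3,[0,0,2],0.96],[3,[0,0,1],0],[3,[0,0,0],0],[3,[0,0,0],0]]'

```text
clock: 11.58
eef_pos: [508.3, -226.5, 160.0]
tool_rot: [-3.141, -0.005, 0.002]
force: [0.2, 0.8, 0.2]
opening: 30.0
grip_force: 0.0
```

Run:
```python
from h import *
plan((509.5,-227.1,52),90)
```

```text
t 11.6 tcp [ 508.3 -226.5  160. ] a 0.2 j6 1.09 open 30.0 F [0.2 0.8 0.2] shift cm [ 0.14  0.07 10.8 ] yaw units 0.03 or -35.97
```

Call:
move_arm --targets '[[3,[0.14,0.07,1.5],0],[3,[0,0,2],0],[3,[0,0,2],0],[3,[0,0,2],0],[3,[0,0,2],0],[3,[0,0,1.3],0],[3,[0,0,0],0],[3,[0,0,0],0],[0.3,[0,0,0],0],[0.3,[0,0,0],0],[0.3,[0,0,0],0],[0.3,[0,0,0],0]]'

```text
clock: 12.58
eef_pos: [511.0, -228.2, 53.8]
tool_rot: [3.141, 0.001, 0.003]
force: [0.5, 3.2, 6.3]
opening: 8.5
grip_force: 58.5
```

Call:
move_arm --targets '[[0.3,[0,0,0],0],[0.3,[0,0,0],0]]'

```text
clock: 12.75
eef_pos: [511.0, -228.3, 53.8]
tool_rot: [3.141, 0.001, 0.003]
force: [1.2, 4.0, 6.0]
opening: 8.3
grip_force: 58.5
```

Run:
```python
from h import *
plan((543.2,-18.4,172),90); print(observe()["torque"])
```

```text
t 12.8 tcp [ 511.  -228.3   53.8] a 0.0 j6 1.10 open 8.3 F [1.2 4.  6. ] shift cm [  3.26 -20.97 -11.83] yaw units 0.01 or -35.99
[ 0.64906037 -0.05483786  0.03219849]
```

Call:
move_arm --targets '[[0.3,[0,0,-0.8],0],[0.3,[0,0,-2],0],[0.3,[0,0,-3],0],[0.3,[0,0,-3],0],[0.3,[0,0,-3],0],[0.3,[0.42,-2.62,0],0],[0.3,[0.42,-2.62,0],0],[0.3,[0.42,-2.62,0],0],[0.3,[0.42,-2.62,0],0],[0.3,[0.42,-2.62,0],0],[0.3,[0.42,-2.62,0],0],[0.3,[0.42,-2.62,0],0]]'

```text
clock: 13.75
eef_pos: [539.5, -43.5, 171.5]
tool_rot: [3.141, 0.001, 0.002]
force: [0.4, -0.3, -2.1]
opening: 8.2
grip_force: 58.7
```

Call:
move_arm --targets '[[0.3,[0.42,-2.62,0],0],[0.3,[0,0,0],0],[0.3,[0,0,0],0],[0.3,[0,0,0],0]]'

```text
clock: 14.08
eef_pos: [543.6, -18.6, 171.1]
tool_rot: [3.141, 0.002, 0.001]
force: [0.4, 0.0, -3.1]
opening: 8.3
grip_force: 59.0
```

Run:
```python
from h import *
plan((544.5,-18.4,61),90); print(observe()["torque"]); S=snapshot("side")
I=cv2.resize(S["pixels"][110:260,230:330,::-1],None,fx=4,fy=4,interpolation=cv2.INTER_CUBIC);cv2.imwrite("pics/c5.png",I)
np.savez("side3.npz",**S)
```

```text
t 14.1 tcp [543.6 -18.6 171.1] a 0.1 j6 1.48 open 8.3 F [ 0.4  0.  -3.1] shift cm [ 0.08 -0.02 11.01] yaw units 0.01 or -35.99
[ 0.01013247 -0.03403456  0.00777085]
```

View pics/c5.png

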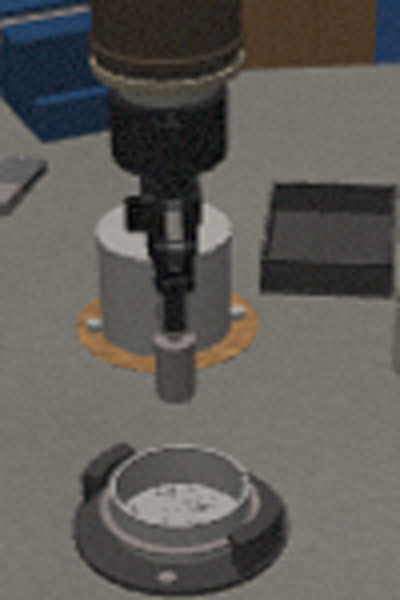

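Run:
```python
from h import *
S=dict(np.load("side3.npz")); f=lambda x,y:(230+(x+.5)/4-.5,110+(y+.5)/4-.5)
# rows differ with x little: find x so that projected col matches
col=lambda x,y,z:proj(S,(x,y,z))[0]
for nm,px,y,z in(("body",175.5,-18.6,140),("rim",181,-18.4,40)):
    u=f(px,0)[0]; a,b=col(540,y,z)[0],col(550,y,z)[0]; print(nm,540+10*(u-a)/(b-a), col(543.5,y,z))
g=cv2.cvtColor(S["pixels"],cv2.COLOR_RGB2GRAY).astype(int)
for r in(198,202,206): print(r,g[r,262:286].tolist())
for r in (232,): print(g[r,252:300].tolist())
```

```text
body 544.8802928114178 [272.99999533 200.83430128]
rim 546.803842108198 [273.73041791 230.24558913]
198 [116, 108, 97, 90, 90, 95, 89, 66, 73, 73, 72, 73, 69, 70, 62, 57, 76, 113, 126, 120, 117, 115, 117, 126]
202 [111, 93, 113, 120, 108, 111, 110, 71, 71, 76, 74, 69, 68, 69, 66, 59, 71, 104, 110, 117, 117, 121, 118, 112]
206 [114, 114, 119, 118, 116, 118, 110, 78, 70, 72, 76, 72, 68, 71, 61, 57, 75, 106, 117, 116, 118, 117, 118, 120]
[29, 37, 36, 60, 104, 143, 150, 65, 72, 73, 81, 73, 77, 83, 100, 145, 159, 144, 165, 157, 125, 112, 162, 160, 155, 135, 142, 163, 165, 167, 156, 133, 107, 85, 91, 88, 85, 84, 109, 143, 126, 124, 89, 68, 63, 76, 105, 118]
```

Call:
move_arm --targets '[[0.3,[0.1,-0.02,0],0],[0.3,[0,0,2],0],[0.3,[0,0,2],0],[0.3,[0,0,2],0],[0.3,[0,0,2],0],[0.3,[0,0,1.5],0],[0.3,[0,0,1],0],[0.3,[0,0,0.4],0],[0.3,[0,0,0.1],0],[0.3,[0,0,0.1],0],[0.3,[0,0,0],0],[0.3,[0,0,0],0]]'

```text
clock: 15.13
eef_pos: [545.2, -18.4, 60.1]
tool_rot: [3.141, 0.0, 0.002]
force: [-0.2, 0.1, -1.5]
opening: 7.8
grip_force: 59.4
```

Call:
move_arm --targets '[[0.3,[-0.06,0,0.06],0],[0.3,[0,0,0],0],[0.3,[0,0,0],0],[2.2,[0,0,0],0],[2.2,[0,0,0],0],[2.2,[0,0,0],0],[2.2,[0,0,-2],0],[2.2,[0,0,-3],0],[2.2,[0,0,-3],0],[2.2,[0,0,-2],0],[2.2,[0,0,0],0],[2.2,[0,0,0],0]]'

```text
clock: 16.13
eef_pos: [544.7, -18.4, 159.8]
tool_rot: [3.141, 0.0, 0.004]
force: [-0.9, 0.3, 0.3]
opening: 22.0
grip_force: 0.0
```

Run:
```python
from h import *
plan((446.2,-221.6,150),90)
```

```text
t 16.1 tcp [544.7 -18.4 159.8] a 0.0 j6 1.48 open 22.0 F [-0.9  0.3  0.3] shift cm [-9.86 20.32  0.96] yaw units 0.00 or -36.00
```

Call:
move_arm --targets '[[3,[-1.23,2.54,0],0],[3,[-1.23,2.54,0],0],[3,[-1.23,2.54,0],0],[3,[-1.23,2.54,0],0],[3,[-1.23,2.54,0],0],[3,[-1.23,2.54,0],0],[3,[-1.23,2.54,0],0],[3,[-1.25,2.54,0.96],0],[3,[0,0,0],0],[3,[0,0,0],0],[3,[0,0,0],0]]'

```text
clock: 17.05
eef_pos: [445.1, -221.1, 148.3]
tool_rot: [-3.141, 0.001, 0.002]
force: [-0.2, 0.6, 0.7]
opening: 30.2
grip_force: 0.0
```

```bash
cat > canpic.py <<'E'
from meas import *
import sys
def canpic(name):
    s=snapshot("top"); S=snapshot("side")
    a=cv2.resize(s["pixels"][185:250,255:318,::-1],None,fx=6,fy=6,interpolation=cv2.INTER_CUBIC)
    b=cv2.resize(S["pixels"][200:265,240:305,::-1],None,fx=6,fy=6,interpolation=cv2.INTER_CUBIC)
    cv2.imwrite(name,np.hstack([a,b])); return s,S
E
python3 - <<'E'
from canpic import *
plan((446.2,-221.6,52),90)
s,S=canpic("pics/c6.png"); np.savez("top4.npz",**s)
print(spind(s,[(543.2,-18.4)],51,14,th=185).round(1))
E
```

```text
t 17.1 tcp [ 445.1 -221.1  148.3] a -0.0 j6 1.05 open 30.2 F [-0.2  0.6  0.7] shift cm [0.13 0.06 9.63] yaw units -0.01 or 35.99
[[543.7 -22.4  11.6]]
```

View pics/c6.png

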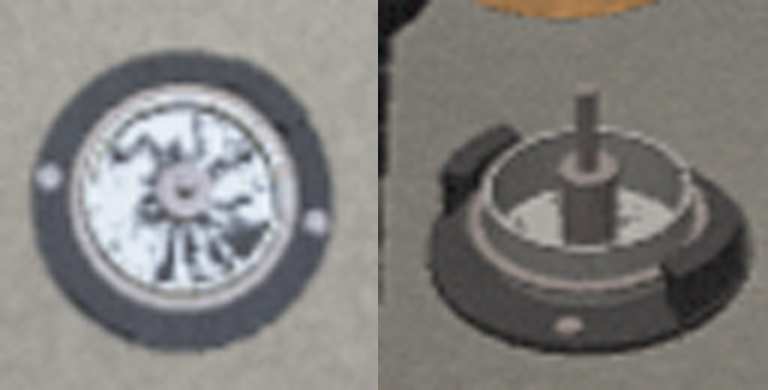

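Call:
move_arm --targets '[[3,[0.1,0.05,1.6],0],[3,[0,0,2],0],[3,[0,0,2],0],[3,[0,0,2],0],[3,[0,0,1.5],0],[3,[0,0,0.5],0],[3,[0,0,0],0],[3,[0,0,0],0],[0.3,[0,0,0],0],[0.3,[0,0,0],0],[0.3,[0,0,0],0],[0.3,[0,0,0],0]]'

```text
clock: 18.15
eef_pos: [447.2, -222.3, 54.2]
tool_rot: [3.141, 0.0, 0.003]
force: [-0.1, 1.9, 5.3]
opening: 8.1
grip_force: 58.5
```

Call:
move_arm --targets '[[0.3,[0,0,0],0],[0.3,[0,0,0],0]]'

```text
clock: 18.32
eef_pos: [447.1, -222.4, 54.2]
tool_rot: [3.141, 0.0, 0.003]
force: [-0.5, 0.8, 4.8]
opening: 8.6
grip_force: 58.5
```

Run:
```python
from h import *
plan((543.2,12.6,175),90)
T=dict(np.load("top4.npz")); q=lambda X:((proj(T,X)-[255,185]+.5)*6-.5).round(1)
print("flange c",q((543.2,-18.4,6)),"spindle top",q((543.2,-18.4,51)),"rim",q((543.2,-18.4,40)),q((543.2,-18.4,23)))
g=cv2.cvtColor(T["pixels"],cv2.COLOR_RGB2GRAY).astype(int)
for r in(213,215,217,219): print(r,g[r,258:312].tolist())
```

```text
t 18.3 tcp [ 447.1 -222.4   54.2] a 0.0 j6 1.05 open 8.6 F [-0.5  0.8  4.8] shift cm [  9.63 -23.48 -12.09] yaw units 0.00 or -36.00
flange c [[182.5 200.2]] spindle top [[185.6 190.5]] rim [[184.8 192.9]] [[183.7 196.6]]
213 [164, 164, 133, 145, 172, 180, 153, 104, 99, 158, 185, 182, 181, 198, 227, 213, 225, 230, 232, 234, 232, 226, 177, 133, 159, 173, 182, 191, 187, 189, 199, 163, 125, 158, 159, 191, 197, 208, 222, 228, 232, 186, 168, 183, 190, 157, 102, 80, 83, 84, 82, 102, 142, 159]
215 [160, 153, 112, 134, 175, 194, 157, 105, 115, 166, 163, 213, 194, 212, 232, 231, 215, 225, 231, 231, 194, 145, 109, 153, 187, 192, 172, 178, 190, 179, 183, 190, 177, 209, 231, 233, 234, 224, 218, 191, 218, 212, 143, 175, 198, 190, 129, 80, 82, 82, 81, 84, 133, 162]
217 [158, 151, 108, 84, 95, 86, 87, 88, 118, 175, 162, 213, 236, 233, 231, 231, 232, 232, 233, 233, 203, 150, 119, 165, 187, 192, 148, 93, 109, 161, 189, 190, 218, 232, 233, 225, 195, 174, 189, 217, 222, 226, 160, 173, 196, 192, 136, 82, 82, 80, 82, 84, 127, 156]
219 [157, 150, 111, 89, 87, 81, 89, 86, 117, 172, 159, 195, 213, 214, 230, 233, 234, 233, 233, 194, 155, 143, 172, 134, 144, 186, 193, 189, 191, 195, 195, 191, 172, 142, 135, 114, 153, 198, 210, 226, 233, 235, 176, 164, 192, 192, 135, 82, 76, 93, 93, 84, 124, 160]
```

Call:
move_arm --targets '[[0.3,[0,0,-1],0],[0.3,[0,0,-3],0],[0.3,[0,0,-4],0],[0.3,[0,0,-4],0],[0.3,[1.08,-2.61,0],0],[0.3,[1.08,-2.61,0],0],[0.3,[1.08,-2.61,0],0],[0.3,[1.08,-2.61,0],0],[0.3,[1.08,-2.61,0],0],[0.3,[1.08,-2.61,0],0],[0.3,[1.08,-2.61,0],0],[0.3,[1.08,-2.61,0],0]]'

```text
clock: 19.32
eef_pos: [533.1, -11.8, 174.3]
tool_rot: [3.142, 0.0, 0.001]
force: [0.2, -0.0, -2.1]
opening: 8.1
grip_force: 58.7
```

Call:
move_arm --targets '[[0.3,[1.06,-2.61,0],0],[0.3,[0,0,0],0],[0.3,[0,0,4],0],[0.3,[0,0,2],0],[0.3,[0,0,0],0],[0.3,[0,0,0],0],[0.3,[0,0,0],0]]'

```text
clock: 19.9
eef_pos: [544.1, 12.6, 114.7]
tool_rot: [3.142, 0.0, 0.002]
force: [-0.5, 0.1, -2.3]
opening: 8.2
grip_force: 58.8
```

Run:
```python
from h import *
plan((544.1,12.6,60.2),90)
```

```text
t 19.9 tcp [544.1  12.6 114.7] a 0.0 j6 1.54 open 8.2 F [-0.5  0.1 -2.3] shift cm [-0.01  0.    5.45] yaw units 0.00 or -36.00
```

Call:
move_arm --targets '[[0.3,[-0.04,0,1],0],[0.3,[0,0,1.5],0],[0.3,[0,0,1.5],0],[0.3,[0,0,0.9],0],[0.3,[0,0,0.4],0],[0.3,[0,0,0.15],0],[0.3,[0,0,0],0],[0.3,[0,0,0],0],[0.3,[0,0,0],0]]'

```text
clock: 20.65
eef_pos: [543.4, 12.8, 60.1]
tool_rot: [3.142, 0.0, 0.002]
force: [-5.4, 0.1, 18.1]
opening: 8.4
grip_force: 61.7
```

Call:
move_arm --targets '[[0.3,[0,0,-0.06],0],[0.3,[0,0,0],0],[1.6,[0,0,0],0],[1.6,[0,0,0],0],[1.6,[0,0,0],0],[1.6,[0,0,-1],0],[1.6,[0,0,-3],0],[1.6,[0,0,-3],0],[1.6,[0,0,-3],0],[1.6,[0,0,0],0],[1.6,[0,0,0],0]]'

```text
clock: 21.57
eef_pos: [544.2, 12.8, 161.6]
tool_rot: [3.141, 0.0, 0.006]
force: [-0.1, -0.1, -0.1]
opening: 15.7
grip_force: 0.0
```

Run:
```python
from h import *
plan((499.8,-290.9,150),90)
```

```text
t 21.6 tcp [544.2  12.8 161.6] a 0.0 j6 1.54 open 15.7 F [-0.1 -0.1 -0.1] shift cm [-4.46 30.37  1.14] yaw units 0.00 or -36.00
```

Call:
move_arm --targets '[[3,[-0.44,3.04,0],0],[3,[-0.44,3.04,0],0],[3,[-0.44,3.04,0],0],[3,[-0.44,3.04,0],0],[3,[-0.44,3.04,0],0],[3,[-0.44,3.04,0],0],[3,[-0.44,3.04,0],0],[3,[-0.44,3.04,0],0],[3,[-0.44,3.04,0],0],[3,[-0.44,3.04,1.1],0],[3,[0,0,0],0],[3,[0,0,0],0]]'

```text
clock: 22.57
eef_pos: [497.9, -292.0, 146.9]
tool_rot: [-3.14, 0.004, 0.003]
force: [0.9, 0.5, 0.3]
opening: 29.9
grip_force: 0.0
```

Run:
```python
from canpic import *
plan((499.8,-290.9,52),90)
s,S=canpic("pics/c7.png"); np.savez("top5.npz",**s)
```

```text
t 22.6 tcp [ 497.9 -292.   146.9] a -0.1 j6 0.99 open 29.9 F [0.9 0.5 0.3] shift cm [ 0.21 -0.1   9.49] yaw units -0.03 or 35.97
```

View pics/c7.png

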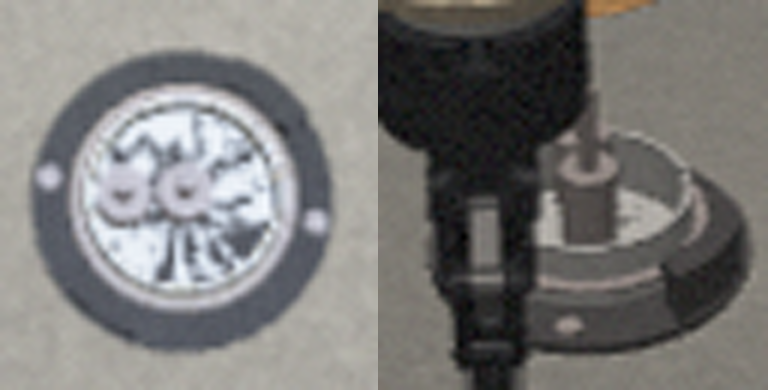

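Call:
move_arm --targets '[[3,[0,0,1.6],0],[3,[0,0,2],0],[3,[0,0,2],0],[3,[0,0,2],0],[3,[0,0,1.4],0],[3,[0,0,0.5],0],[3,[0,0,0],0],[3,[0,0,0],0],[0.3,[0,0,0],0],[0.3,[0,0,0],0],[0.3,[0,0,0],0],[0.3,[0,0,0],0]]'

```text
clock: 23.67
eef_pos: [499.7, -291.4, 54.4]
tool_rot: [3.141, 0.0, 0.002]
force: [0.0, 0.9, 5.9]
opening: 8.1
grip_force: 58.7
```

Call:
move_arm --targets '[[0.3,[0,0,0],0],[0.3,[0,0,0],0]]'

```text
clock: 23.83
eef_pos: [499.7, -291.5, 54.4]
tool_rot: [3.141, 0.0, 0.002]
force: [-0.5, 1.2, 6.0]
opening: 8.3
grip_force: 58.7
```

Run:
```python
from h import *
plan((544,-49.4,175),90)
```

```text
t 23.8 tcp [ 499.7 -291.5   54.4] a 0.0 j6 0.99 open 8.3 F [-0.5  1.2  6. ] shift cm [  4.45 -24.2  -12.08] yaw units 0.00 or -36.00
```

Call:
move_arm --targets '[[0.3,[0,0,-1],0],[0.3,[0,0,-3],0],[0.3,[0,0,-4],0],[0.3,[0,0,-4],0],[0.3,[0.48,-2.69,0],0],[0.3,[0.48,-2.69,0],0],[0.3,[0.48,-2.69,0],0],[0.3,[0.48,-2.69,0],0],[0.3,[0.48,-2.69,0],0],[0.3,[0.48,-2.69,0],0],[0.3,[0.48,-2.69,0],0],[0.3,[0.48,-2.69,0],0]]'

```text
clock: 24.83
eef_pos: [537.4, -74.6, 174.3]
tool_rot: [3.141, 0.0, 0.001]
force: [1.3, 0.2, -3.0]
opening: 8.4
grip_force: 58.7
```

Call:
move_arm --targets '[[0.3,[0.5,-2.68,0],0],[0.3,[0,0,0],0],[0.3,[0,0,4],0],[0.3,[0,0,2],0],[0.3,[0,0,0],0],[0.3,[0,0,0],0],[0.3,[0,0,0],0]]'

```text
clock: 25.42
eef_pos: [543.2, -49.4, 114.7]
tool_rot: [3.141, -0.0, 0.002]
force: [0.5, 0.2, -2.4]
opening: 7.8
grip_force: 58.8
```

Run:
```python
from h import *
plan((543.3,-49.4,60.4),90)
```

```text
t 25.4 tcp [543.2 -49.4 114.7] a -0.0 j6 1.42 open 7.8 F [ 0.5  0.2 -2.4] shift cm [ 0.01 -0.01  5.43] yaw units -0.00 or 36.00
```

Call:
move_arm --targets '[[0.3,[0,0,1],0],[0.3,[0,0,1.5],0],[0.3,[0,0,1.5],0],[0.3,[0,0,0.9],0],[0.3,[0,0,0.35],0],[0.3,[0,0,0.1],0],[0.3,[0,0,0],0],[0.3,[0,0,0],0]]'

```text
clock: 26.08
eef_pos: [542.8, -49.2, 60.4]
tool_rot: [3.141, 0.0, 0.001]
force: [-1.9, 0.8, 1.6]
opening: 8.1
grip_force: 59.4
```

Call:
move_arm --targets '[[1.6,[0,0,0],0],[1.6,[0,0,0],0],[1.6,[0,0,0],0],[1.6,[0,0,-1],0],[1.6,[0,0,-3],0],[1.6,[0,0,-3],0],[1.6,[0,0,-3],0],[1.6,[0,0,0],-1.2],[1.6,[0,0,0],-1.2],[1.6,[0,0,0],-1.2],[1.6,[0,0,0],-1.2],[1.6,[0,0,0],-1.2]]'

```text
clock: 27.08
eef_pos: [542.5, -49.1, 160.6]
tool_rot: [3.032, 0.821, 0.001]
force: [-0.6, -0.1, 0.7]
opening: 15.9
grip_force: 0.0
```

Call:
move_arm --targets '[[1.6,[0,0,0],-1.2],[1.6,[0,0,0],-1.2],[1.6,[0,0,0],-1.2],[1.6,[0,0,0],-1.2],[1.6,[0,0,0],-1.2],[1.6,[0,0,0],0],[1.6,[0,0,0],0]]'

```text
clock: 27.67
eef_pos: [542.5, -49.1, 160.3]
tool_rot: [2.723, 1.567, 0.001]
force: [-0.3, 0.5, -0.1]
opening: 15.9
grip_force: 0.0
```

Run:
```python
from h import *
plan((443.6,-282.8,150),-30)
```

```text
t 27.7 tcp [542.5 -49.1 160.3] a 59.8 j6 0.38 open 15.9 F [-0.3  0.5 -0.1] shift cm [-25.17   3.19   1.03] yaw units -0.03 or 35.97
```

Call:
move_arm --targets '[[3,[-2.8,0.35,0],0],[3,[-2.8,0.35,0],0],[3,[-2.8,0.35,0],0],[3,[-2.8,0.35,0],0],[3,[-2.8,0.36,0],0],[3,[-2.8,0.36,0],0],[3,[-2.8,0.36,0],0],[3,[-2.8,0.36,0],0],[3,[-2.77,0.35,1.0],0],[3,[0,0,0],0],[3,[0,0,0],0],[3,[0,0,0],0]]'

```text
clock: 28.67
eef_pos: [444.3, -282.9, 149.9]
tool_rot: [-2.723, -1.567, -0.0]
force: [-0.4, 0.0, 0.4]
opening: 30.0
grip_force: 0.0
```

Run:
```python
from canpic import *
plan((443.6,-282.8,52.5),-30)
s,S=canpic("pics/c8.png"); np.savez("top6.npz",**s)
```

```text
t 28.7 tcp [ 444.3 -282.9  149.9] a 59.8 j6 -0.10 open 30.0 F [-0.4  0.   0.4] shift cm [-0.03 -0.06  9.74] yaw units -0.03 or 35.97
```

View pics/c8.png

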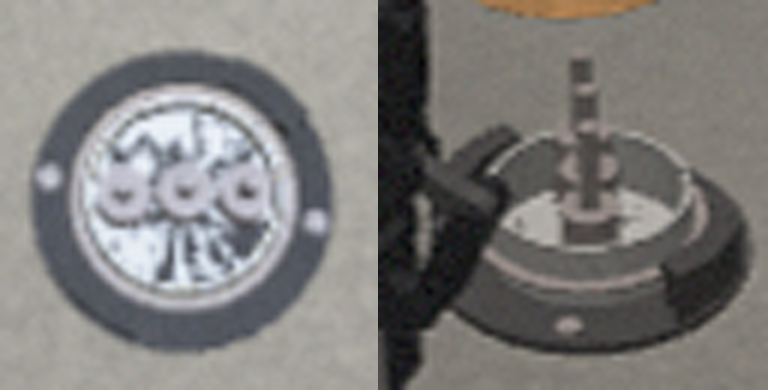

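Three spindles stand upright in a row in the pan at (123,193), (183,190) and (245,192), evenly spaced. Next is the near-middle spindle.

Call:
move_arm --targets '[[3,[-0.03,-0.06,1.7],0],[3,[0,0,2],0],[3,[0,0,2],0],[3,[0,0,2],0],[3,[0,0,1.5],0],[3,[0,0,0.5],0],[3,[0,0,0],0],[3,[0,0,0],0],[0.3,[0,0,0],0],[0.3,[0,0,0],0],[0.3,[0,0,0],0],[0.3,[0,0,0],0]]'

```text
clock: 29.77
eef_pos: [444.4, -283.5, 53.8]
tool_rot: [2.719, 1.57, 0.002]
force: [0.8, 1.1, 8.4]
opening: 8.5
grip_force: 58.7
```

Call:
move_arm --targets '[[0.3,[0,0,0],0],[0.3,[0,0,0],0]]'

```text
clock: 29.93
eef_pos: [444.3, -283.5, 53.8]
tool_rot: [2.719, 1.57, 0.001]
force: [1.2, 0.5, 8.5]
opening: 8.1
grip_force: 58.7
```

Run:
```python
from h import *
plan((443.6,-282.8,54),-30)
plan((543.2-26.85,-18.4+15.5,175),-30)
plan((543.2+26.85,-18.4-15.5,175),-30)
```

```text
t 29.9 tcp [ 444.3 -283.5   53.8] a 60.0 j6 -0.10 open 8.1 F [1.2 0.5 8.5] shift cm [ 0.02 -0.1  -0.02] yaw units 0.00 or -36.00
t 29.9 tcp [ 444.3 -283.5   53.8] a 60.0 j6 -0.10 open 8.1 F [1.2 0.5 8.5] shift cm [ 27.9   -7.77 -12.14] yaw units 0.00 or -36.00
t 29.9 tcp [ 444.3 -283.5   53.8] a 60.0 j6 -0.10 open 8.1 F [1.2 0.5 8.5] shift cm [ 27.9   -1.57 -12.13] yaw units 0.00 or -36.00
```

Call:
move_arm --targets '[[0.3,[0,0,-1],0],[0.3,[0,0,-3],0],[0.3,[0,0,-4],0],[0.3,[0,0,-4.1],0],[0.3,[2.79,-0.78,0],0],[0.3,[2.79,-0.78,0],0],[0.3,[2.79,-0.78,0],0],[0.3,[2.79,-0.78,0],0],[0.3,[2.79,-0.78,0],0],[0.3,[2.79,-0.78,0],0],[0.3,[2.79,-0.78,0],0],[0.3,[2.79,-0.78,0],0]]'

```text
clock: 30.93
eef_pos: [501.0, -57.1, 174.6]
tool_rot: [2.72, 1.571, 0.001]
force: [1.4, 0.1, -2.5]
opening: 8.0
grip_force: 59.0
```

Call:
move_arm --targets '[[0.3,[2.79,-0.77,0],0],[0.3,[2.79,-0.77,0],0],[0.3,[0,0,0],0],[0.3,[0,0,4],0],[0.3,[0,0,2],0],[0.3,[0,0,0],0],[0.3,[0,0,0],0],[0.3,[0,0,0],0]]'

```text
clock: 31.6
eef_pos: [516.2, -2.8, 115.1]
tool_rot: [2.72, 1.57, 0.001]
force: [-0.3, -0.7, -2.7]
opening: 8.1
grip_force: 58.7
```

Run:
```python
from h import *
plan((543.2-26.85,-18.4+15.5,59.8),-30)
```

```text
t 31.6 tcp [516.2  -2.8 115.1] a 60.0 j6 0.46 open 8.1 F [-0.3 -0.7 -2.7] shift cm [-0.01  0.01  5.53] yaw units -0.00 or 36.00
```

Call:
move_arm --targets '[[0.3,[0,0,1],0],[0.3,[0,0,1.5],0],[0.3,[0,0,1.5],0],[0.3,[0,0,0.9],0],[0.3,[0,0,0.4],0],[0.3,[0,0,0.15],0],[0.3,[0,0,0.05],0],[0.3,[0,0,0],0],[0.3,[0,0,0],0]]'

```text
clock: 32.35
eef_pos: [515.9, -2.6, 59.8]
tool_rot: [2.72, 1.571, 0.001]
force: [-4.0, -0.3, 10.0]
opening: 8.5
grip_force: 60.5
```

Call:
move_arm --targets '[[1.6,[0,0,0],0],[1.6,[0,0,0],0],[1.6,[0,0,0],0],[1.6,[0,0,-1],0],[1.6,[0,0,-3],0],[1.6,[0,0,-3],0],[1.6,[0,0,-3],0],[1.6,[0,0,0],0],[1.6,[0,0,0],0]]'

```text
clock: 33.1
eef_pos: [516.9, -2.6, 161.0]
tool_rot: [2.719, 1.57, 0.005]
force: [0.1, -0.3, -0.6]
opening: 16.0
grip_force: 0.0
```

Run:
```python
from h import *
plan((440.5,-347.6,150),-30)
```

```text
t 33.1 tcp [516.9  -2.6 161. ] a 60.0 j6 0.46 open 16.0 F [ 0.1 -0.3 -0.6] shift cm [-33.7   10.63   1.08] yaw units 0.00 or -36.00
```

Call:
move_arm --targets '[[3,[-3.06,0.97,0],0],[3,[-3.06,0.97,0],0],[3,[-3.06,0.97,0],0],[3,[-3.06,0.97,0],0],[3,[-3.06,0.97,0],0],[3,[-3.06,0.97,0],0],[3,[-3.06,0.97,0],0],[3,[-3.06,0.97,0],0],[3,[-3.06,0.97,0],0],[3,[-3.06,0.97,0],0],[3,[-3.1,0.93,1.0],0],[3,[0,0,0],0]]'

```text
clock: 34.1
eef_pos: [437.7, -351.8, 146.9]
tool_rot: [-2.722, -1.567, 0.002]
force: [-1.0, 0.4, -0.2]
opening: 30.2
grip_force: 0.0
```

Call:
move_arm --targets '[[3,[0,0,0],0],[3,[0,0,0],0],[3,[0,0,0],0]]'

```text
clock: 34.35
eef_pos: [439.2, -346.4, 148.4]
tool_rot: [-2.719, -1.571, 0.0]
force: [-0.1, 0.3, 0.9]
opening: 29.9
grip_force: 0.0
```

Run:
```python
from canpic import *
plan((440.5,-347.6,52.5),-30)
s=snapshot("top"); print(spind(s,[(440.5,-347.6)]).round(1))
```

```text
t 34.4 tcp [ 439.2 -346.4  148.4] a 60.0 j6 -0.20 open 29.9 F [-0.1  0.3  0.9] shift cm [-0.04  0.18  9.59] yaw units 0.01 or -35.99
[[ 440.6 -347.6   13.5]]
```

Call:
move_arm --targets '[[3,[0,0.1,1.6],0],[3,[0,0,2],0],[3,[0,0,2],0],[3,[0,0,2],0],[3,[0,0,1.5],0],[3,[0,0,0.5],0],[3,[0,0,0],0],[3,[0,0,0],0],[0.3,[0,0,0],0],[0.3,[0,0,0],0],[0.3,[0,0,0],0],[0.3,[0,0,0],0]]'

```text
clock: 35.4
eef_pos: [440.7, -348.4, 53.8]
tool_rot: [2.719, 1.57, 0.001]
force: [-0.2, 1.1, 8.6]
opening: 8.2
grip_force: 58.5
```

Call:
move_arm --targets '[[0.3,[0,0,0],0],[0.3,[0,0,0],0]]'

```text
clock: 35.57
eef_pos: [440.7, -348.5, 53.8]
tool_rot: [2.719, 1.57, 0.001]
force: [0.1, 1.0, 8.2]
opening: 8.4
grip_force: 58.5
```

Run:
```python
from h import *
plan((440.5,-347.6,54),-30)
plan((543.2+26.85,-18.4-15.5,175),-30)
```

```text
t 35.6 tcp [ 440.7 -348.5   53.8] a 60.0 j6 -0.20 open 8.4 F [0.1 1.  8.2] shift cm [ 0.06 -0.06 -0.02] yaw units 0.00 or -36.00
t 35.6 tcp [ 440.7 -348.5   53.8] a 60.0 j6 -0.20 open 8.4 F [0.1 1.  8.2] shift cm [ 33.7   -4.5  -12.14] yaw units 0.00 or -36.00
```

Call:
move_arm --targets '[[0.3,[0,0,-1],0],[0.3,[0,0,-3],0],[0.3,[0,0,-4],0],[0.3,[0,0,-4.1],0],[0.3,[3.06,-0.41,0],0],[0.3,[3.06,-0.41,0],0],[0.3,[3.06,-0.41,0],0],[0.3,[3.06,-0.41,0],0],[0.3,[3.06,-0.41,0],0],[0.3,[3.06,-0.41,0],0],[0.3,[3.06,-0.41,0],0],[0.3,[3.06,-0.41,0],0]]'

```text
clock: 36.57
eef_pos: [534.4, -118.2, 174.7]
tool_rot: [2.72, 1.571, 0.001]
force: [1.0, -0.5, -2.7]
opening: 8.4
grip_force: 58.8
```

Call:
move_arm --targets '[[0.3,[3.06,-0.41,0],0],[0.3,[3.06,-0.41,0],0],[0.3,[3.04,-0.4,0],0],[0.3,[0,0,0],0],[0.3,[0,0,3],0],[0.3,[0,0,2],0],[0.3,[0,0,0],0],[0.3,[0,0,0],0],[0.3,[0,0,0],0]]'

```text
clock: 37.32
eef_pos: [569.8, -34.5, 125.0]
tool_rot: [2.72, 1.57, 0.001]
force: [0.8, 0.0, -2.1]
opening: 8.5
grip_force: 58.6
```

Run:
```python
from h import *
plan((543.2+26.85-.3,-18.4-15.5-.5,59.8),-30)
```

```text
t 37.3 tcp [569.8 -34.5 125. ] a 60.0 j6 0.41 open 8.5 F [ 0.8  0.  -2.1] shift cm [ 0.   -0.01  6.52] yaw units -0.00 or 36.00
```

Call:
move_arm --targets '[[0.3,[0,0,1],0],[0.3,[0,0,1.5],0],[0.3,[0,0,1.5],0],[0.3,[0,0,1.5],0],[0.3,[0,0,0.5],0],[0.3,[0,0,0.3],0],[0.3,[0,0,0.15],0],[0.3,[0,0,0.05],0],[0.3,[0,0,0],0],[0.3,[0,0,0],0]]'

```text
clock: 38.15
eef_pos: [569.7, -34.3, 59.8]
tool_rot: [2.72, 1.571, 0.001]
force: [-3.3, 0.2, 8.1]
opening: 8.5
grip_force: 59.6
```

Call:
move_arm --targets '[[1.6,[0,0,0],0],[1.6,[0,0,0],0],[1.6,[0,0,0],0],[1.6,[0,0,-1],0],[1.6,[0,0,-3],0],[1.6,[0,0,-3],0],[1.6,[0,0,-4],0],[1.6,[0,0,-4],0],[1.6,[0,0,0],0],[1.6,[0,0,0],0]]'

```text
clock: 38.98
eef_pos: [570.8, -34.3, 212.0]
tool_rot: [2.718, 1.57, 0.007]
force: [0.3, 0.8, -0.3]
opening: 16.1
grip_force: 0.0
```

Run:
```python
from h import *
plan((440,-200,215),90)
```

```text
t 39.0 tcp [570.8 -34.3 212. ] a 60.0 j6 0.41 open 16.1 F [ 0.3  0.8 -0.3] shift cm [-20.89  -3.05  -0.36] yaw units 12.00 or -24.00
```

Call:
move_arm --targets '[[5,[-2.98,-0.44,0],0],[5,[-2.98,-0.44,0],0],[5,[-2.98,-0.44,0],0],[5,[-2.98,-0.44,0],0],[5,[-2.98,-0.44,0],0],[5,[-2.98,-0.44,0],0],[5,[-2.98,-0.44,0],0],[4.5,[0,0,0],1.22],[4.5,[0,0,0],1.22],[4.5,[0,0,0],1.22],[4.5,[0,0,0],1.22],[4.5,[0,0,0],1.22]]'

```text
clock: 39.98
eef_pos: [437.6, -199.2, 208.0]
tool_rot: [-3.039, -0.791, 0.002]
force: [-0.1, -0.1, 1.4]
opening: 44.9
grip_force: 0.0
```

Call:
move_arm --targets '[[4.5,[0,0,0],1.22],[4.5,[0,0,0],1.22],[4.5,[0,0,0],1.22],[4.5,[0,0,0],1.22],[4.5,[0,0,0],0],[4.5,[0,0,0],0]]'

```text
clock: 40.48
eef_pos: [437.9, -199.2, 208.2]
tool_rot: [-3.138, -0.145, 0.002]
force: [0.4, 0.0, -0.3]
opening: 45.1
grip_force: 0.0
```

```bash
cat > lid.py <<'E'
from canpic import *
def lid(T,ztop,guess):
    """lid top circle centre and bar yaw; ztop: height of lid top"""
    g=cv2.cvtColor(T["pixels"],cv2.COLOR_RGB2GRAY); k=8;U=cv2.resize(g,None,fx=k,fy=k,interpolation=cv2.INTER_LINEAR)
    u=proj(T,(*guess,ztop))[0]; m=np.zeros(U.shape,np.uint8); cv2.circle(m,tuple(int(v) for v in((u+.5)*k)),38*k,255,-1)
    c=max(cv2.findContours(((U>188)&(m>0)).astype(np.uint8),0,1)[0],key=cv2.contourArea)
    P=plane(T,(cv2.convexHull(c)[:,0]+.5)/k-.5,ztop)[:,:2]
    s=least_squares(lambda v:np.hypot(*(P-v[:2]).T)-v[2],[*guess,57],loss="soft_l1"); q=s.x
    u=proj(T,(*q[:2],ztop))[0]; yy,xx=np.mgrid[:420,:560]; ins=np.hypot(xx-u[0],yy-u[1])<17
    w=np.where(ins,np.clip(190-g.astype(float),0,150),0); w[w<60]=0; ys,xs=np.nonzero(w)
    B=plane(T,np.c_[xs,ys],ztop+30)[:,:2]; W=w[ys,xs]; cc=(B*W[:,None]).sum(0)/W.sum(); ev,V=np.linalg.eigh(((B-cc)*W[:,None]).T@(B-cc)); v=V[:,1]
    return q,cc,np.degrees(np.arctan2(v[1],v[0]))%180
E
python3 - <<'E'
from lid import *
T=dict(np.load("top0.npz")); print("start lid",lid(T,115,(543,-18)))
s,S=canpic("pics/c9.png"); np.savez("top7.npz",**s)
q=lid(s,95,(547,275)); print("pad lid",q)
plan((q[1][0],q[1][1],215),q[2]-90)
a=s["pixels"][180:260,150:318,::-1]; b=S["pixels"][165:265,225:325,::-1]
o=np.zeros((600,800,3),np.uint8); o[:320,:672]=cv2.resize(a,None,fx=4,fy=4,interpolation=2)
o[325:595,:270]=cv2.resize(b,(270,270),interpolation=2); cv2.imwrite("pics/c9.png",o)
E
```

```text
start lid (array([543.42435733, -18.09200422,  56.09371269]), array([541.57805866, -17.66318834]), np.float64(140.9388397857412))
pad lid (array([546.81251373, 275.51633697,  57.05246812]), array([544.5802727 , 272.31088104]), np.float64(5.297246405356361))
t 40.6 tcp [ 438.1 -199.3  208.4] a 5.3 j6 0.99 open 45.0 F [0.  0.4 0.7] shift cm [ 14.97 -45.97  -0.65] yaw units 0.00 or -36.00
```

View pics/c9.png

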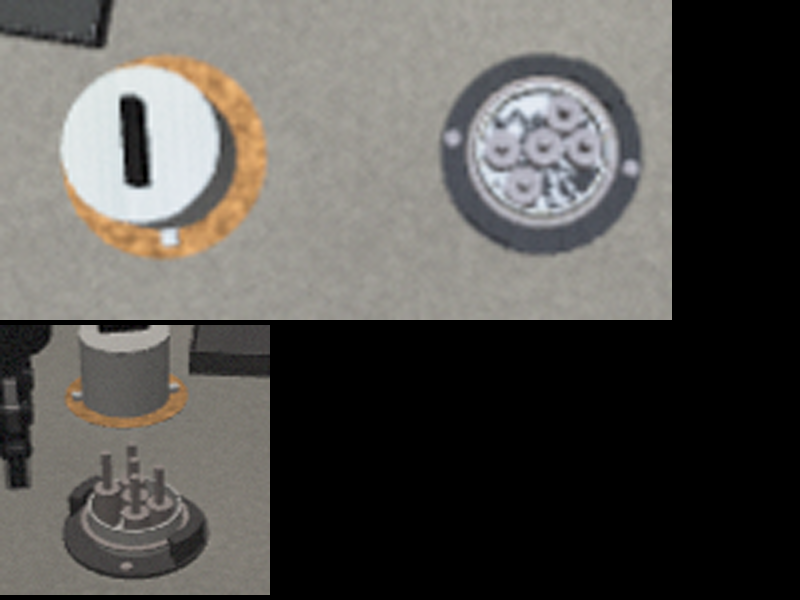

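Call:
move_arm --targets '[[4.5,[0.95,-2.89,0],0],[4.5,[0.95,-2.89,0],0],[4.5,[0.95,-2.89,0],0],[4.5,[0.95,-2.89,0],0],[4.5,[0.95,-2.89,0],0],[4.5,[0.95,-2.89,0],0],[4.5,[0.95,-2.89,0],0],[4.5,[0.95,-2.89,0],0],[4.5,[0,0,0],0],[4.5,[0,0,0],0]]'

```text
clock: 41.42
eef_pos: [493.5, 39.0, 208.5]
tool_rot: [-3.138, -0.148, 0.0]
force: [-0.2, 0.6, 0.0]
opening: 45.0
grip_force: 0.0
```

Run:
```python
from lid import *
s=snapshot("top")
q=lid(s,95,(547,275)); print("pad lid",q)
plan((q[0][0],q[0][1],215),q[2]-90)
```

```text
pad lid (array([546.89649726, 275.60890227,  57.34972576]), array([544.48297694, 272.35432559]), np.float64(5.473562295887575))
t 41.5 tcp [493.2  38.  208.5] a 5.3 j6 1.49 open 45.2 F [ 0.4 -0.4  0.6] shift cm [  7.54 -23.16  -0.66] yaw units -0.03 or 35.97
```

Call:
move_arm --targets '[[4.5,[0.94,-2.895,0],0],[4.5,[0.94,-2.895,0],0],[4.5,[0.94,-2.895,0],0],[4.5,[0.94,-2.895,0],0],[4.5,[0.94,-2.895,0],0],[4.5,[0.94,-2.895,0],0],[4.5,[0.94,-2.895,0],0],[4.5,[0.94,-2.895,0],0],[4.5,[0,0,2],0],[4.5,[0,0,2],0],[4.5,[0,0,0],0],[4.5,[0,0,0],0]]'

```text
clock: 42.47
eef_pos: [547.3, 273.6, 168.0]
tool_rot: [3.137, 0.14, -0.004]
force: [0.2, 0.7, 1.2]
opening: 45.2
grip_force: 0.0
```

Run:
```python
from lid import *
plan((546.9,275.3,99.5),-85)
```

```text
t 42.5 tcp [547.3 273.6 168. ] a 5.1 j6 1.90 open 45.2 F [0.2 0.7 1.2] shift cm [-0.   -0.18  6.85] yaw units 0.02 or -35.98
```

Call:
move_arm --targets '[[4.5,[0,-0.1,1.5],0],[4.5,[0,0,2],0],[4.5,[0,0,2],0],[4.5,[0,0,1.2],0],[4.5,[0,0,0.1],0],[4.5,[0,0,0],0],[0.5,[0,0,0],0],[0.5,[0,0,0],0],[0.5,[0,0,0],0],[0.5,[0,0,0],0],[0.5,[0,0,0],0],[0.5,[0,0,0],0]]'

```text
clock: 43.47
eef_pos: [548.5, 276.2, 101.9]
tool_rot: [-3.138, -0.14, -0.003]
force: [0.5, -2.0, 8.6]
opening: 13.0
grip_force: 61.1
```

Run:
```python
from lid import *
plan((546.9,275.3,230),-85); print(observe()["torque"])
```

```text
t 43.5 tcp [548.5 276.2 101.9] a 5.1 j6 1.90 open 13.0 F [ 0.5 -2.   8.6] shift cm [ -0.14   0.07 -12.81] yaw units 0.02 or -35.98
[-0.31790232 -0.03223643 -0.00035846]
```

Call:
move_arm --targets '[[0.5,[0,0,-1],0],[0.5,[0,0,-2.5],0],[0.5,[0,0,-3],0],[0.5,[0,0,-3],0],[0.5,[0,0,-2.3],0],[0.5,[0,0,0],0],[0.5,[0,0,0],0],[0.5,[0,0,0],0]]'

```text
clock: 44.13
eef_pos: [547.1, 275.8, 218.4]
tool_rot: [3.138, 0.14, -0.001]
force: [-0.2, 0.1, -3.3]
opening: 13.3
grip_force: 59.7
```

Run:
```python
from lid import *
plan((544.7,-18.4,221),-86)
S=snapshot("side"); cv2.imwrite("pics/c10.png",cv2.resize(S["pixels"][90:265,200:345,::-1],None,fx=3.4,fy=3.4,interpolation=2))
```

```text
t 44.1 tcp [547.1 275.8 218.4] a 5.1 j6 1.90 open 13.3 F [-0.2  0.1 -3.3] shift cm [-2.86 29.28 -0.25] yaw units 0.22 or -35.78
```

View pics/c10.png

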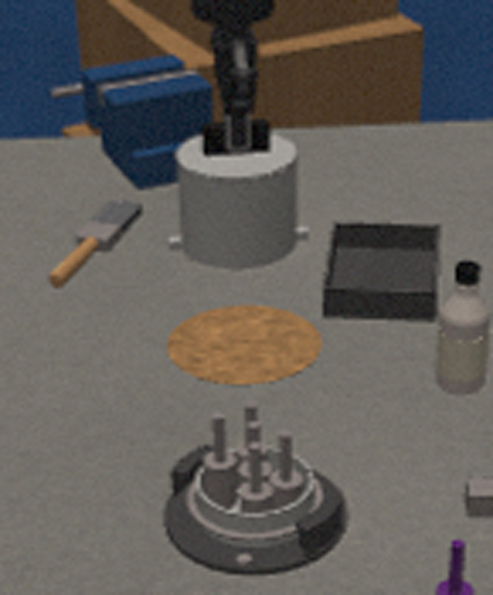

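Call:
move_arm --targets '[[0.5,[-0.29,2.93,0],0],[0.5,[-0.29,2.93,0],0],[0.5,[-0.29,2.93,0],0],[0.5,[-0.29,2.93,0],0],[0.5,[-0.29,2.93,0],0],[0.5,[-0.29,2.93,0],0],[0.5,[-0.29,2.93,0],0],[0.5,[-0.29,2.93,0],0],[0.5,[-0.29,2.93,0],0],[0.5,[-0.29,2.93,0],0.2],[0.5,[0,0,0],0],[0.5,[0,0,0],0]]'

```text
clock: 45.18
eef_pos: [544.0, -19.7, 217.5]
tool_rot: [-3.139, -0.109, 0.004]
force: [-0.8, 0.5, -2.3]
opening: 13.1
grip_force: 59.9
```

Call:
move_arm --targets '[[0.5,[0,0,0],0],[0.5,[0,0,0],0]]'

```text
clock: 45.35
eef_pos: [544.5, -17.7, 218.1]
tool_rot: [-3.139, -0.114, 0.002]
force: [-0.6, -0.5, -2.3]
opening: 12.7
grip_force: 59.9
```

Run:
```python
from lid import *
plan((544.3,-18.4,121.5),-86)
S=snapshot("side"); np.savez("side8.npz",**S); g=cv2.cvtColor(S["pixels"],cv2.COLOR_RGB2GRAY).astype(int)
zc=218.4-101.9
for z in(zc+20,zc+40,zc+60):
    r=int(round(proj(S,(543,-18.4-57,z))[0][1])); c=proj(S,(543.2,-18.4,z))[0][0]
    print(r,round(c,2),g[r,240:308].tolist())
```

```text
t 45.4 tcp [544.5 -17.7 218.1] a 4.2 j6 1.41 open 12.7 F [-0.6 -0.5 -2.3] shift cm [-0.02  0.08  9.66] yaw units 0.03 or -35.97
213 272.91 [114, 120, 116, 114, 116, 115, 113, 115, 117, 117, 112, 117, 113, 114, 114, 95, 89, 89, 92, 91, 92, 94, 95, 96, 95, 91, 95, 91, 95, 89, 88, 88, 88, 90, 89, 91, 85, 84, 85, 84, 86, 85, 81, 84, 83, 81, 84, 78, 81, 78, 77, 80, 106, 121, 120, 117, 119, 119, 119, 119, 118, 123, 120, 118, 116, 119, 120, 121]
207 272.76 [114, 117, 117, 118, 116, 116, 116, 115, 128, 157, 165, 165, 155, 112, 81, 92, 89, 90, 92, 88, 94, 92, 94, 95, 97, 91, 90, 93, 95, 93, 92, 91, 89, 90, 94, 88, 88, 86, 90, 89, 82, 85, 86, 85, 82, 79, 80, 81, 82, 76, 79, 75, 72, 76, 77, 91, 89, 89, 101, 118, 121, 119, 115, 117, 121, 115, 115, 119]
200 272.6 [116, 118, 119, 120, 120, 118, 118, 117, 119, 120, 121, 118, 115, 87, 86, 86, 90, 93, 91, 92, 92, 91, 92, 91, 92, 91, 89, 90, 91, 94, 90, 90, 93, 89, 88, 89, 89, 90, 86, 88, 88, 88, 86, 83, 81, 82, 80, 83, 78, 80, 80, 79, 74, 76, 92, 118, 115, 115, 115, 117, 117, 113, 121, 118, 119, 117, 115, 118]
```

Call:
move_arm --targets '[[0.5,[-0.02,0.06,1],0],[0.5,[0,0,1],0],[0.5,[0,0,1],0],[0.5,[0,0,1],0],[0.5,[0,0,1],0],[0.5,[0,0,1],0],[0.5,[0,0,0.6],0],[0.5,[0,0,0.4],0],[0.5,[0,0,0],0],[0.5,[0,0,0],0]]'

```text
clock: 46.23
eef_pos: [544.8, -19.1, 148.7]
tool_rot: [-3.14, -0.113, 0.0]
force: [0.4, 0.2, -1.8]
opening: 12.5
grip_force: 59.9
```

Call:
move_arm --targets '[[0.5,[0,0,0.5],0],[0.5,[0,0,0.5],0],[0.5,[0,0,0.4],0],[0.5,[0,0,0.3],0],[0.5,[0,0,0.2],0],[0.5,[0,0,0],0],[0.5,[0,0,0],0]]'

```text
clock: 46.82
eef_pos: [544.7, -19.1, 129.6]
tool_rot: [-3.14, -0.113, 0.0]
force: [0.8, -0.1, -1.9]
opening: 13.0
grip_force: 59.9
```

Run:
```python
from lid import *
plan((544.3,-18.4,114.5),-86); print(observe()["torque"])
```

```text
t 46.8 tcp [544.7 -19.1 129.6] a 4.1 j6 1.41 open 13.0 F [ 0.8 -0.1 -1.9] shift cm [-0.03 -0.07  1.51] yaw units 0.02 or -35.98
[-0.0221095   0.01769034 -0.00136115]
```

Call:
move_arm --targets '[[0.5,[-0.02,-0.06,0.3],0],[0.5,[0,0,0.3],0],[0.5,[0,0,0.3],0],[0.5,[0,0,0],0],[0.5,[0,0,0],0]]'

```text
clock: 47.23
eef_pos: [544.7, -18.5, 120.8]
tool_rot: [3.139, 0.113, 0.001]
force: [0.6, -1.5, 4.7]
opening: 12.9
grip_force: 60.9
```

Call:
move_arm --targets '[[0.5,[0,0,0.2],0],[0.5,[0,0,0.2],0],[0.5,[0,0,0.2],0],[0.5,[0,0,0],0],[0.5,[0,0,0],0]]'

```text
clock: 47.65
eef_pos: [544.8, -18.6, 115.1]
tool_rot: [3.139, 0.113, 0.001]
force: [-0.9, -2.6, 7.3]
opening: 13.0
grip_force: 61.4
```

Call:
move_arm --targets '[[0.5,[0,0,0.13],0],[0.5,[0,0,0.12],0],[0.5,[0,0,0],0],[0.5,[0,0,0],0],[0.5,[0,0,0],0]]'

```text
clock: 48.07
eef_pos: [544.8, -18.6, 112.7]
tool_rot: [3.139, 0.113, 0.001]
force: [-1.6, -1.6, 9.2]
opening: 12.7
grip_force: 61.6
```

Run:
```python
from h import *
plan((543.6,-18.4,112.3),-86); o=observe(); print(o["torque"])
```

```text
t 48.1 tcp [544.8 -18.6 112.7] a 4.1 j6 1.41 open 12.7 F [-1.6 -1.6  9.2] shift cm [-0.11 -0.02  0.04] yaw units 0.02 or -35.98
[-0.13148279  0.19701676  0.02034858]
```

Call:
move_arm --targets '[[0.5,[0,0,0],0.72],[0.5,[0,0,0],0.72],[0.5,[0,0,0],0.72],[0.5,[0,0,0],0.72],[0.5,[0,0,0],0.72],[0.5,[0,0,0],0.72],[0.5,[0,0,0],0],[0.5,[0,0,0],0]]'

```text
clock: 48.73
eef_pos: [545.1, -18.4, 112.9]
tool_rot: [-3.105, 0.478, -0.002]
force: [-0.1, 0.1, 9.5]
opening: 13.0
grip_force: 61.6
```

Run:
```python
from h import *
plan((543.6,-18.4,112.3),50.9); o=observe(); print(o["torque"])
```

```text
t 48.7 tcp [545.1 -18.4 112.9] a -17.5 j6 1.79 open 13.0 F [-0.1  0.1  9.5] shift cm [-0.15  0.04  0.06] yaw units 4.32 or -31.68
[ 0.11210168 -0.06787312 -0.12172753]
```

Call:
move_arm --targets '[[0.5,[0,0,0],0.7],[0.5,[0,0,0],0.7],[0.5,[0,0,0],0.7],[0.5,[0,0,0],0.7],[0.5,[0,0,0],0.7],[0.5,[0,0,0],0.7],[0.5,[0,0,0],0.25],[0.5,[0,0,0],0],[0.5,[0,0,0],0]]'

```text
clock: 49.48
eef_pos: [545.2, -18.4, 112.9]
tool_rot: [-2.954, 1.068, -0.002]
force: [-0.1, -0.1, 9.4]
opening: 12.6
grip_force: 61.6
```

Run:
```python
from h import *
plan((543.6,-18.4,112.3),50.9); o=observe(); print(o["torque"])
```

```text
t 49.5 tcp [545.2 -18.4 112.9] a -39.7 j6 2.17 open 12.6 F [-0.1 -0.1  9.4] shift cm [-0.12  0.1   0.06] yaw units -0.13 or 35.87
[ 0.05222409 -0.08789245  0.1393842 ]
```

Call:
move_arm --targets '[[0.5,[0,0,-0.2],0],[0.5,[0,0,-0.2],0],[0.5,[0,0,-0.2],0],[0.5,[0,0,-0.15],0],[0.5,[0,0,0],0],[0.5,[0,0,0],0]]'

```text
clock: 49.98
eef_pos: [545.1, -18.5, 120.2]
tool_rot: [-2.954, 1.067, -0.002]
force: [1.2, 0.4, 4.8]
opening: 13.0
grip_force: 60.9
```

Run:
```python
from h import *
plan((543.6,-18.4,112.3),50.9); o=observe(); print(o["torque"])
```

```text
t 50.0 tcp [545.1 -18.5 120.2] a -39.7 j6 2.17 open 13.0 F [1.2 0.4 4.8] shift cm [-0.12  0.09  0.79] yaw units -0.13 or 35.87
[ 0.01742573 -0.32376535  0.10310819]
```

Call:
move_arm --targets '[[0.5,[0,0,-0.1],0],[0.5,[0,0,0],0],[0.5,[0,0,0],0],[3.5,[0,0,0],0],[3.5,[0,0,0],0],[3.5,[0,0,0],0],[3.5,[0,0,-1],0],[3.5,[0,0,-2],0],[3.5,[0,0,-3],0],[3.5,[0,0,-3],0],[3.5,[0,0,0],0],[3.5,[0,0,0],0]]'

```text
clock: 50.98
eef_pos: [545.4, -18.5, 212.9]
tool_rot: [-2.954, 1.067, -0.005]
force: [-0.3, 0.6, -0.0]
opening: 34.9
grip_force: 0.0
```

Run:
```python
from h import *
plan((440,-200,215),50.9)
```

```text
t 51.0 tcp [545.4 -18.5 212.9] a -39.7 j6 2.17 open 34.9 F [-0.3  0.6 -0. ] shift cm [ 3.5  20.69 -0.24] yaw units -0.13 or 35.87
```

Move aside and check the lid.

Call:
move_arm --targets '[[3.5,[0.5,2.96,0],0],[3.5,[0.5,2.96,0],0],[3.5,[0.5,2.96,0],0],[3.5,[0.5,2.96,0],0],[3.5,[0.5,2.96,0],0],[3.5,[0.5,2.96,0],0],[3.5,[0.5,2.96,0],0],[3.5,[0,0,0],0],[3.5,[0,0,0],0]]'

```text
clock: 51.73
eef_pos: [437.7, -201.0, 210.2]
tool_rot: [-2.953, 1.072, 0.002]
force: [-0.6, 0.7, 0.8]
opening: 35.2
grip_force: 0.0
```

Run:
```python
from lid import *
s=snapshot("top");S=snapshot("side"); print(lid(s,115,(543,-18)))
T=dict(np.load("top0.npz")); print(lid(T,115,(543,-18)))
S0=dict(np.load("side0.npz"))
w=lambda I:cv2.resize(I["pixels"][180:270,225:325,::-1],None,fx=3.9,fy=3.9,interpolation=2)
o=np.zeros((600,800,3),np.uint8); a=w(S0);o[:a.shape[0],:390]=a;o[:a.shape[0],400:790]=w(S)
b=cv2.resize(s["pixels"][180:275,150:415,::-1],None,fx=2.6,fy=2.6,interpolation=2); o[353:353+b.shape[0],:b.shape[1]]=b
cv2.imwrite("pics/c11.png",o)
```

```text
(array([543.27896067, -17.93803463,  56.26705786]), array([541.65837719, -17.70477705]), np.float64(140.7841565693115))
(array([543.42435733, -18.09200422,  56.09371269]), array([541.57805866, -17.66318834]), np.float64(140.9388397857412))
```

View pics/c11.png

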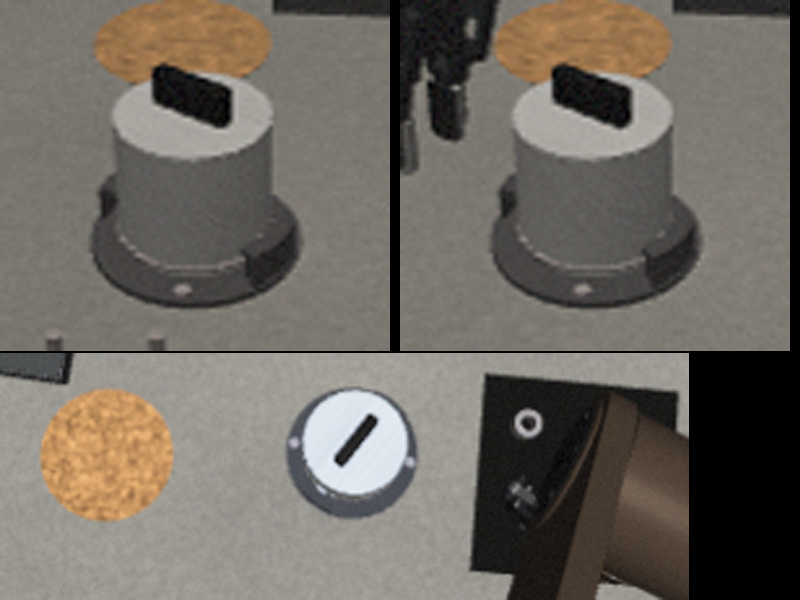

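The lid looks the same as in the first picture, with the same yaw (140.8° against 140.9°) and the same height. It is locked, so I am handing the job in.

```bash
python3 -c "
from station import *
print(job_done())"
```

```text
the job is handed in; nothing more can be done
None
```

The job is handed in: all five spindles stand shanks up in the canister (one in the middle, four round it), the lid is back on with camera position and yaw matching its locked start, and the bushes and other bench items were not handled.

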